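Seat the square jig cover on its locating pin and hold it pressed down

TASK

Take the square cover by its handle out of the three-compartment tray, bring it over the pressing jig square with the two fences, slide it along the slot until it drops over the locating pin, then press it fully down on the sprung bed. Finish while still gripping the handle and holding the cover pressed down: do not let go. Leave the other two covers in the tray and the sample pot and the check weight standing where they are.

Things in the scene. Friction and masses are not known exactly. Their poses are not given: they have to be found in the camera images.
- jig: Pressing jig, fixed aluminium base 130 (its x) x 104 (its y) x 12 mm. Origin: centre of its underside, on the worktop; z up. Two fences 110 mm long run along its x, inner faces at y = -39 and +39 mm, tops 34 mm above the worktop. Between them a level steel bed, 104 x 74 mm, its top 30 mm above the worktop when unpressed.
- jig_slot (a point): Centre of the slot in the bed (17 x 44 mm along the jig's x), at the height of the unpressed bed. A rigid upright steel pin, 10 mm thick, stands in it at y = 0, anywhere from x = -12 to +12 mm (differs each time, not reported). Its flat tip, 5 mm across, widening to 10 mm over the top 4 mm, is 8 mm above the unpressed bed, 4 mm above the fences: a cover riding on it clears them.
- bed (a joint): Travel of the sprung bed, m: 0 = up, grows as it is pressed down, stop at 0.006. The springs push back with about 5 N at the top and 13 N at the stop, and lift the bed again when it is let go.
- square_cover_handle (a point): Square cover: aluminium plate 70 x 70 x 16 mm, on it a 44 x 44 x 4 mm pad and an upright handle bar 14 mm thick (cover's x), 34 mm long (its y), 30 mm high; 0.1 to 0.25 kg. Point: centre of the handle, 35 mm above the underside, 15 mm above the pad. Height above the worktop: riding on the pin's tip 73 mm, dropped over the pin 65 mm, pressed fully down 59 mm.
- square_cover_hole (a point): Mouth of the hole in the middle of the square cover's underside, 35 mm below the handle's centre: blind, round, 14 mm wide, 16 mm deep; it fits over the jig's pin. z up. The cover fits between the fences with 4 mm free on each side, any quarter turn round.
- round_cover_handle (a point): Round cover, to be left alone: disc 68 mm across, 16 mm thick, with the same pad and handle and no hole. This point is the centre of its handle, 35 mm above the underside.
- narrow_cover_handle (a point): Narrow cover, to be left alone: plate 40 x 70 x 16 mm with the same pad and handle and no hole. This point is the centre of its handle, 35 mm above the underside.
- tray: Grey open tray 100 (its x) x 290 (its y) x 22 mm high, fixed, with three compartments in a row along its y, each 90 x 90 mm inside; floor 5 mm thick. One cover lies in each, in any order. Origin: centre of its underside; z up.
- pot: White sample pot with lid, 54 mm wide, 57 mm high, to be left alone. Origin: centre of its underside.
- check_weight: Brass check weight, 33 mm wide, 52 mm high, to be left alone. Origin: centre of its underside.
Not all that is in view belongs to the job. What is shaped like the part that bears square_cover_handle but pink is not meant.

How it is judged (in metres and radians):
On the way, in this order (a step that is already met when the one before it is completed fails the run):
1. the square cover is lifted clear of the tray (height (world z) of square_cover_handle above 0.08 m), for 0.2 s.
2. the square cover has dropped over the pin and lies between the fences (z of square_cover_handle in the frame of jig below 0.0675 m and x of square_cover_handle in the frame of jig between -0.018 and 0.018 m and y of square_cover_handle in the frame of jig between -0.006 and 0.006 m and angle between square_cover_handle's own z axis and vertical below 0.07 rad), for 0.2 s.
At the end, for the whole second after the job is handed in: Square cover over the pin, level (0.07 rad), within 6 mm of the jig's middle line and 18 mm along it, handle centre under 62.5 mm, bed pressed over 4 of 6 mm, the gripper round the handle (grasp point within 27 mm of its centre, over 1.5 N); other covers, pot, weight moved under 30 mm (value of joint bed above 0.004 m and z of square_cover_handle in the frame of jig below 0.0625 m and x of square_cover_handle in the frame of jig between -0.018 and 0.018 m and y of square_cover_handle in the frame of jig between -0.006 and 0.006 m and angle between square_cover_handle's own z axis and vertical below 0.07 rad and distance between the grasp point and square_cover_handle below 0.027 m and contact force between the fingers and square_cover above 1.5 N and distance of each of round_cover_handle, narrow_cover_handle, pot, check_weight from where it was at the start of the episode below 0.03 m); the arm keeps its last pose, push and grip.
It fails at once if another cover is taken or thrown about (distance of any of round_cover_handle, narrow_cover_handle from where it was at the start of the episode above 0.04 m).
It fails at once if the sample pot or the check weight is knocked away (distance of any of pot, check_weight from where it was at the start of the episode above 0.04 m).
It also fails if it takes over 48 s, if anything falls off the work surface, if the arm or the gripper's body presses on something with over 40 N, if the wrist force passes 120 N, or if a joint passes its speed limit or range.

ROBOT

A 6-joint arm with a two-finger parallel gripper is mounted at the origin on a cart in front of the work surface, level with it; the furniture and walls round the work are solid. World frame = base frame: x ahead of the robot, y to its left, z up, the work surface at z = 0. Lengths are in mm, angles in rad, forces in N, time in s.
With the tool pointing down it reaches from about 400 to 825 mm from the base axis. Payload 7 kg.
Tool frame: the origin (TCP) lies at the very end of the fingers, on their centre line; the grasp point (between the pads) lies 19 mm behind it; z points along the fingers, y is the direction in which the jaws open and shut (so a half turn about z gives the same grasp; the last joint's range is limited). The gripper opens to 88 mm and grips with 3 to 60 N. Pads are 19 mm wide; open, the fingers measure 130 mm over their backs; the gripper's body (78 mm by 193 mm) begins 47 mm behind the grasp point.
Start: joints at [1.407, 0.359, 0.012, 0, -1.224, -0.288], TCP at [294.7, 607.245, 201.061] pointing down, gripper open.
Joint ranges: [-3.07, 3.07], [-1.43, 2.12], [-1.02, 1.25], [-3.03, 1.67], [-3.05, -0], [-3.03, 3.03]. Speed limits (rad/s): [2.39, 2.39, 3.01, 3.14, 3.14, 3.14].

INTERFACE

Orientations are given as [roll, pitch, yaw] about the fixed x, y, z axes, in that order (R = Rz(yaw) Ry(pitch) Rx(roll)).
In Python, from cell import robot gives the robot as it stands. The module is installed in compiled form; this text tells all that it offers.
- The arm moves only by the tool jog_arm, never from a script. Its argument "deltas" is a list of rows, each an object of numbers: "dx", "dy", "dz": the shift along the tool's x, y, z in mm; "rx", "ry", "rz": the turn, a rotation vector about the tool's x, y, z in rad. A call has 1 to 12 rows; each row is the pose to reach, as a shift and turn from the pose commanded when the call began, along the tool's axes at that moment; what a row does not reach only later rows make up. A row lasts 1/12 s, in which the tool goes at most 41.7 mm and 7.16 degrees, less where a joint would pass 70% of its speed; a pose out of reach is approached as far as the arm can. A call with a gripper value outside its range is refused whole. "jaw" is the finger opening in mm, from 0 to 87.6, set as the call begins (left out, the last holds). The fingers move at their own pace and stop on an object; "grip_force" is the grip in N (left out, the last holds). Time passes only in rows, so rows that repeat a pose let the fingers close. It gives the time, the measured TCP pose, the force and the opening at its end, in the units of the state.
- robot.get_obs(): the state, without advancing time (a new reading comes with each control period).
- robot.get_image(name): name is "side" or "top"; returns a dict with "image" (480x640x3 uint8, blue, green, red), "fx", "fy", "cx", "cy" (pixels), "k1" (the pictures are not rectified: a ray, as slopes to the right and down, at radius r is drawn at 1 + k1 r^2 times it, then the intrinsics apply), "rvec" (rotation vector, rad) and "tvec" (3), from world to camera coordinates, as OpenCV has them. Camera axes: x right, y down, z forward; pixel columns grow to the right and rows downward; lengths in mm; the calibration is good to about 2 mm. A picture is of the moment at which its call begins. There is no depth.
- robot.sign_off(): hands the job in, once; it reports no verdict.
The state is a dict: "time": time; "qpos": joint angles; "joint_velocities": joint speeds; "tau": joint torques, N m; "eef_pos": TCP position; "tool_rot": TCP orientation; "wrist_force": force on the tool from outside, world axes, zero at the start; "moment": the same for the moment, N m; "gripper_width": finger opening in mm.
Only numpy, scipy, OpenCV 4.12 (cv2) and the standard library are available. Lean on these libraries where they do the work, as an engineer would, in place of code of your own. Each camera call takes 0.05 s, during which the arm holds its last target.

## Working session

There is one attempt and no reset: what is moved stays moved. The work goes in short steps, Python scripts to look and compute and a tool call to move; the robot and the scene stay as the last step left them, time stands still between calls to the robot, and variables do not carry over. Pictures are saved under pics/ and viewed, and the job is handed in when it is done.

Besides the shell and the picture viewer there is one more tool, called after ">>>" as a command line: name --argument value ..., lists and objects as JSON in quotes. jog_arm: Moves the arm, as the interface text tells. Its arguments: {"type":"object","properties":{"deltas":{"type":"array","items":{"type":"object","properties":{"dx":{"type":"number"},"dy":{"type":"number"},"dz":{"type":"number"},"rx":{"type":"number"},"ry":{"type":"number"},"rz":{"type":"number"}}}},"jaw":{"type":"number"},"grip_force":{"type":"number"}},"required":["deltas"]}

```bash
mkdir -p pics
cat > h.py <<'E'
import numpy as np,cv2
from cell import robot
def cam(n,f=None):
    d=robot.get_image(n)
    if f: cv2.imwrite('pics/'+f,d['image'])
    np.save('cal_'+n+'.npy',{k:v for k,v in d.items() if k!='image'},allow_pickle=True)
    return d
def cal(n): return np.load('cal_'+n+'.npy',allow_pickle=True).item()
def setup(d):
    K=np.array([[d['fx'],0,d['cx']],[0,d['fy'],d['cy']],[0,0,1.]]);D=np.array([d['k1'],0,0,0.])
    R=cv2.Rodrigues(np.array(d['rvec'],float))[0];t=np.array(d['tvec'],float).ravel()
    return K,D,R,t
def proj(d,P):
    K,D,R,t=setup(d);return cv2.projectPoints(np.array(P,float).reshape(-1,1,3),np.array(d['rvec'],float),t,K,D)[0].reshape(-1,2)
def atz(d,px,z):
    K,D,R,t=setup(d)
    u=cv2.undistortPoints(np.array(px,float).reshape(-1,1,2),K,D).reshape(-1,2)
    r=np.c_[u,np.ones(len(u))]@R; c=-R.T@t
    return c+r*((z-c[2])/r[:,2])[:,None]
def crop(d,x0,y0,x1,y1,s,f):
    cv2.imwrite('pics/'+f,cv2.resize(d['image'][y0:y1,x0:x1],None,fx=s,fy=s,interpolation=cv2.INTER_CUBIC))
E
python3 - <<'E'
from h import *
for n in('top','side'):
    d=cam(n,n+'0.png');print({k:v for k,v in d.items() if k!='image'}); K,D,R,t=setup(d);print(-R.T@t)
print(robot.get_obs())
E
```

```text
{'fx': 611.4009352433965, 'fy': 611.4009352433965, 'cx': 323.5449897178093, 'cy': 234.60591032169373, 'k1': -0.00593151931647674, 'rvec': array([ 2.03396071, -2.1629401 ,  0.24721804]), 'tvec': array([ 134.01553047,  562.90845871, 1399.07582136])}
[ 233.36838432  112.96958695 1491.64885909]
{'fx': 589.4097451519325, 'fy': 589.4097451519325, 'cx': 315.7651125449571, 'cy': 238.5392218522952, 'k1': 0.015500103998279613, 'rvec': array([ 2.55449876,  0.39559741, -0.09689005]), 'tvec': array([-565.48850627,  -52.98378015, 1664.28346731])}
[ 801.27780647 -721.75973882 1389.04310499]
{'time': 0.1, 'qpos': array([ 1.40711862e+00,  3.59305027e-01,  1.11581169e-02, -2.70150916e-04,
       -1.22409114e+00, -2.88101929e-01]), 'joint_velocities': array([-4.40492151e-05, -1.03363140e-03,  2.14576953e-03,  3.32071718e-04,
        1.99286878e-04,  5.84991098e-04]), 'tau': array([-9.89323671e-04, -5.84162378e+01,  2.93752509e+01,  7.01550186e+00,
        1.01575954e-02, -6.23212850e-05]), 'eef_pos': array([294.51771408, 606.84402512, 200.23326053]), 'tool_rot': array([ 3.14013819e+00, -1.66165875e-04, -4.51871492e-01]), 'wrist_force': array([0.72259453, 0.28439515, 0.36979787]), 'moment': array([ 0.02261514,  0.04826432, -0.01470427]), 'gripper_width': 87.53551526171395}
```

View pics/top0.png

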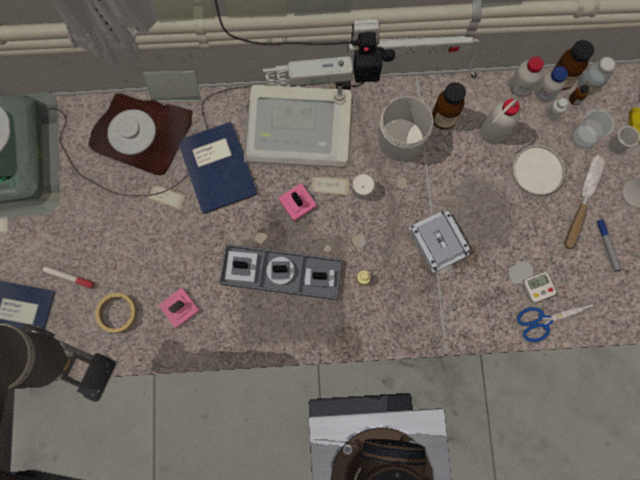

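View pics/side0.png

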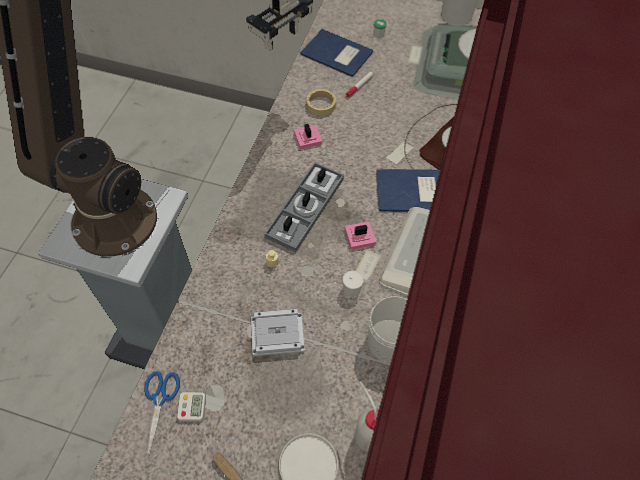

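The top view shows the tray at about (280,272), with the square cover apparently in the left compartment (242,266). The jig is at (440,240), the pot at (364,185), the brass weight at (364,278), and there are two pink decoys. I'll enlarge these.

Run:
```python
from h import *
d=cam('top')
crop(d,210,235,360,310,5,'tray.png');crop(d,395,195,485,285,6,'jig.png')
s=cam('side')
crop(s,235,300,320,370,8,'jigs.png');crop(s,260,155,350,255,6,'trays.png')
```

```text
(no output)
```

View pics/tray.png

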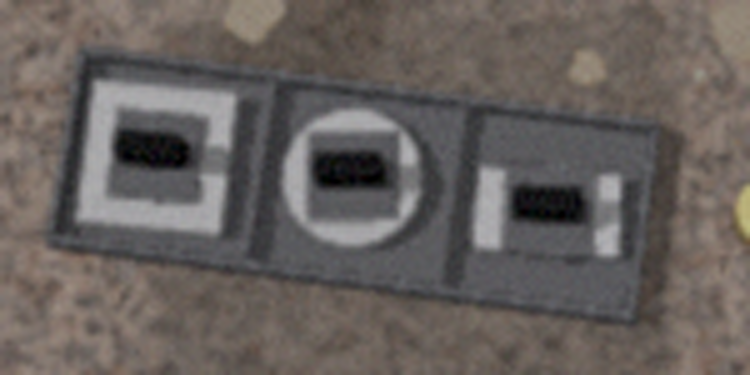

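View pics/jig.png

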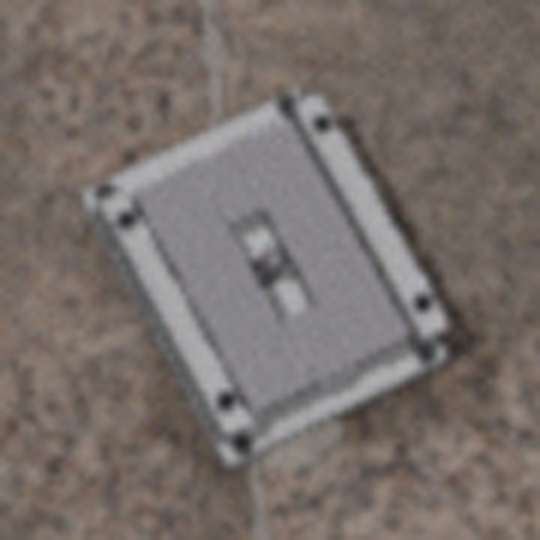

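View pics/jigs.png

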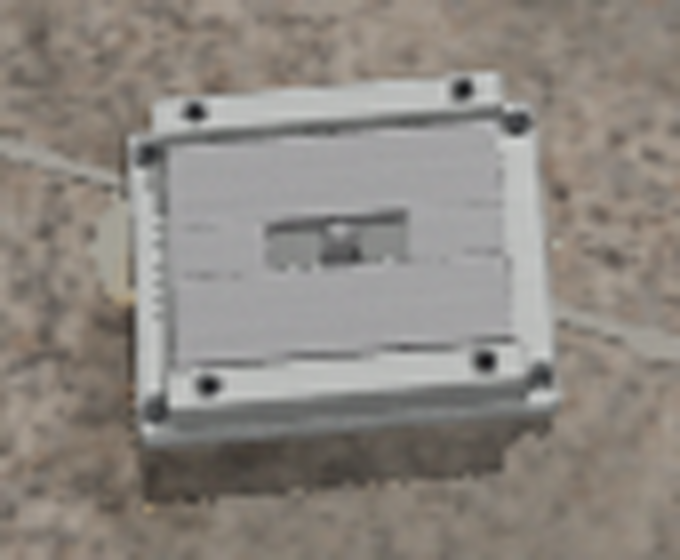

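View pics/trays.png

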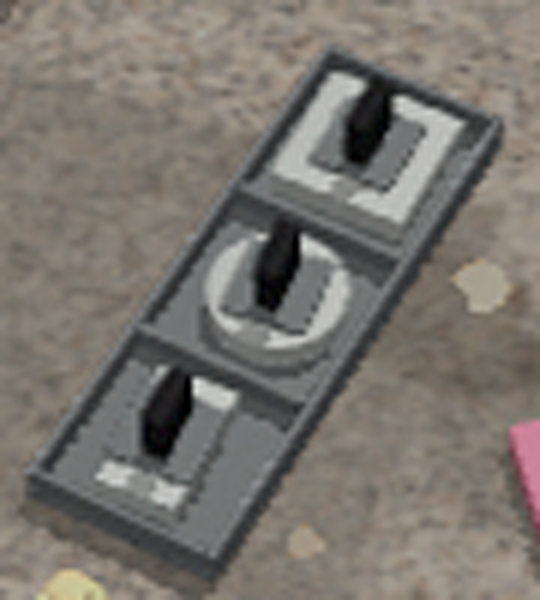

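The square cover is in the left compartment, with its plate corners at crop (93,80), (238,93), (222,238), (75,222). The jig's bed, fences and slot are clear in both views. The pin sits near crop (268,265) in the top view and (340,240) in the side view. Next I'll fit poses.

```bash
cat > fit.py <<'E'
from h import *
from scipy.optimize import least_squares
T=cal('top');S=cal('side')
def full(p,s,x0,y0): return (np.array(p,float)+.5)/s-.5+[x0,y0]
def pts(pose,L):
    x,y,a=pose;c,s=np.cos(a),np.sin(a);L=np.array(L,float)
    return np.c_[x+c*L[:,0]-s*L[:,1],y+s*L[:,0]+c*L[:,1],L[:,2]]
def fit(obs,x0):
    f=lambda p:np.concatenate([(proj(d,pts(p,L))-uv).ravel() for d,uv,L in obs])
    r=least_squares(f,x0);return r.x,np.sqrt(np.mean(r.fun**2))
bed=[[-52,37,30],[-52,-37,30],[52,-37,30],[52,37,30]]
slot=[[-22,8.5,30],[-22,-8.5,30],[22,-8.5,30],[22,8.5,30]]
# top: left-top, top, right, bottom
tb=full([(140,190),(282,110),(413,348),(258,408)],6,395,195)
ts=full([(235,222),(268,210),(315,305),(285,320)],6,395,195)
sb=full([(165,145),(178,365),(515,345),(500,122)],8,235,300)
ss=full([(265,222),(268,268),(408,260),(408,210)],8,235,300)
if __name__=='__main__':
    print('bed centre top',atz(T,tb,30).round(1),'slot',atz(T,ts,30).mean(0))
    print('side bed',atz(S,sb,30).round(1),'slot',atz(S,ss,30).mean(0))
    c=atz(T,tb,30).mean(0)
    e=atz(T,tb,30);print(np.arctan2(*(e[2]-e[1]+e[3]-e[0])[[1,0]]))
    g=atz(S,sb,30);print(np.arctan2(*(g[2]-g[1]+g[3]-g[0])[[1,0]]))
    sq=full([(93,80),(238,93),(222,238),(75,222)],5,210,235)
    P=atz(T,sq,21);print('sq top',P.round(1),P.mean(0),np.linalg.norm(np.diff(P,axis=0),axis=1))
    sq2=full([(333,72),(468,125),(402,225),(275,175)],6,260,155)
    P=atz(S,sq2,21);print('sq side',P.round(1),P.mean(0),np.linalg.norm(np.diff(P,axis=0),axis=1))
    # handle top z=5+50=55
    hT=full([(115,128),(180,130),(190,165),(118,163)],5,210,235);print('handle top',atz(T,hT,55).round(1),atz(T,hT,55).mean(0))
E
python3 fit.py
```

```text
bed centre top [[ 585.3 -134.4   30. ]
 [ 615.5 -196.2   30. ]
 [ 512.5 -238.7   30. ]
 [ 491.7 -173.3   30. ]] slot [ 550.75226792 -186.72161727   30.        ]
side bed [[ 487.8 -174.2   30. ]
 [ 517.3 -241.4   30. ]
 [ 613.1 -204.1   30. ]
 [ 585.3 -134.9   30. ]] slot [ 549.84046327 -187.99305492   30.        ]
-2.748780953260271
0.37769231352472393
sq top [[554.9 335.2  21. ]
 [544.  264.2  21. ]
 [472.6 274.6  21. ]
 [484.9 345.7  21. ]] [514.07283583 304.92361085  21.        ] [71.81740365 72.09761032 72.19993054]
sq side [[483.5 340.6  21. ]
 [556.3 329.4  21. ]
 [543.2 261.3  21. ]
 [475.9 271.1  21. ]] [514.71281773 300.59302519  21.        ] [73.65947953 69.3463786  68.00346798]
handle top [[523.3 320.1  55. ]
 [520.4 289.1  55. ]
 [503.2 284.9  55. ]
 [506.2 319.2  55. ]] [513.28775787 303.30521546  55.        ]
```

```bash
cat > ov.py <<'E'
from fit import *
import sys
def overlay(pose,fT,fS):
    base=[[-65,52,12],[65,52,12],[65,-52,12],[-65,-52,12]]
    fi=[[-55,39,34],[55,39,34]];fj=[[-55,-39,34],[55,-39,34]]
    for n,x0,y0,x1,y1,s,f in(('top',395,195,485,285,8,fT),('side',235,300,320,370,9,fS)):
        d=cam(n);im=cv2.resize(d['image'][y0:y1,x0:x1],None,fx=s,fy=s,interpolation=cv2.INTER_CUBIC)
        for L,c in((base,(0,255,255)),(bed,(0,255,0)),(slot,(0,0,255)),(fi,(255,0,0)),(fj,(255,0,0))):
            uv=((proj(d,pts(pose,L))-[x0,y0]+.5)*s-.5).round().astype(int)
            cv2.polylines(im,[uv.reshape(-1,1,2)],True,c,1)
        if im.shape[1]>800: im=im[:,:800]
        cv2.imwrite('pics/'+f,im[:600] if n=='side' else im[60:660])
overlay([float(v) for v in sys.argv[1:4]],sys.argv[4],sys.argv[5])
E
python3 ov.py 550.3 -187.2 0.385 o1t.png o1s.png
```

```text
(no output)
```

View pics/o1t.png

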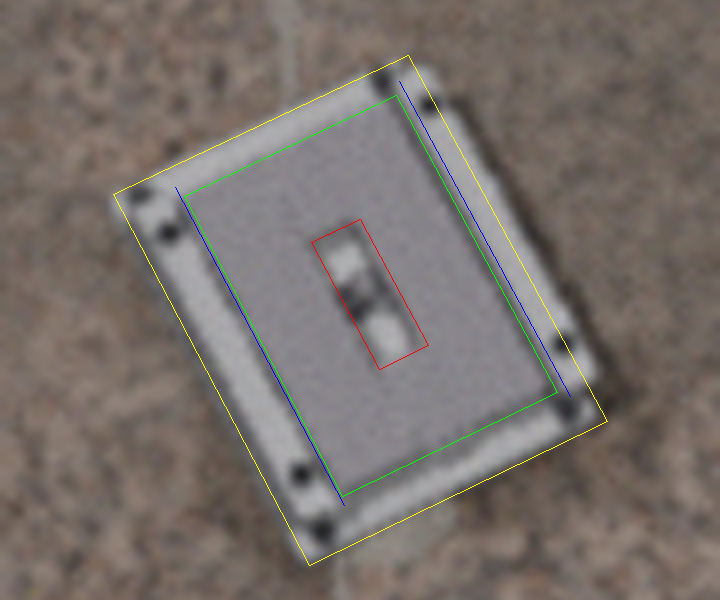

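View pics/o1s.png

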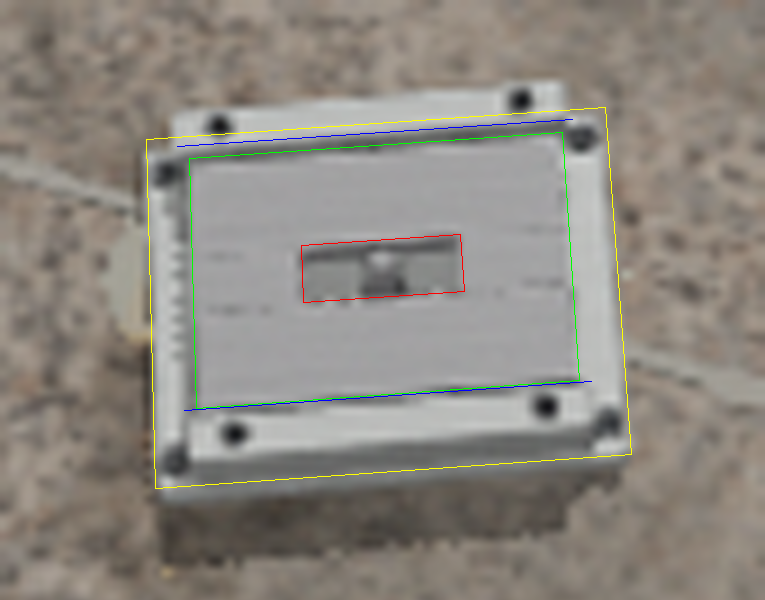

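Run:
```python
from h import *
import h
T=cal('top');S=cal('side')
from fit import full,pts
d=cam('top');crop(d,428,220,458,258,20,'pint.png')
s=cam('side');crop(s,262,320,292,338,25,'pins.png')
for x in range(-12,13,4):
    P=pts([550.3,-187.2,.385],[[x,0,38]])
    print(x,((proj(d,P)-[428,220]+.5)*20).round(),((proj(s,P)-[262,320]+.5)*25).round())
```

```text
-12 [[323. 457.]] [[262. 222.]]
-8 [[308. 428.]] [[303. 219.]]
-4 [[292. 400.]] [[344. 216.]]
0 [[277. 371.]] [[384. 213.]]
4 [[261. 342.]] [[425. 210.]]
8 [[246. 313.]] [[465. 207.]]
12 [[230. 284.]] [[506. 204.]]
```

View pics/pint.png

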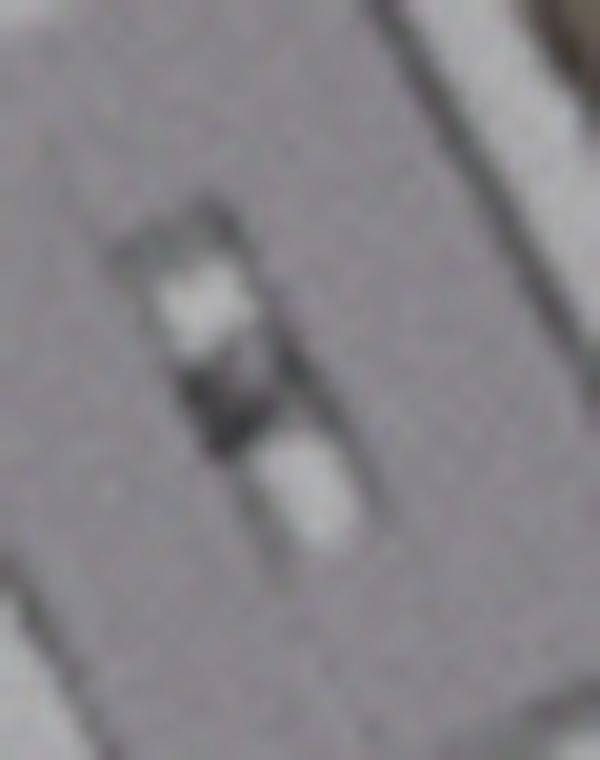

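View pics/pins.png

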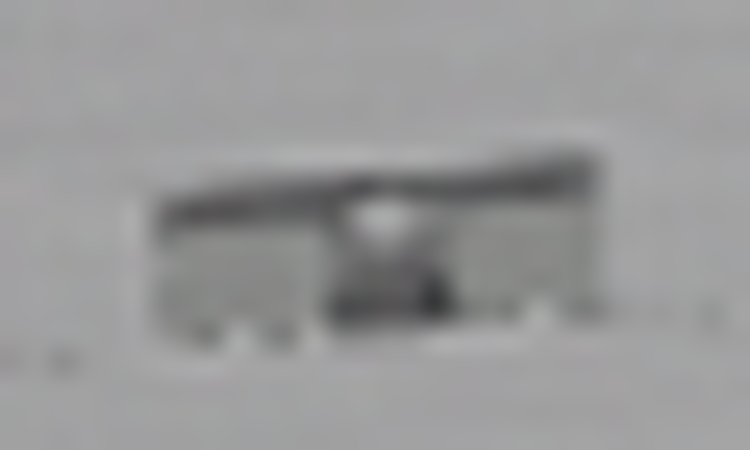

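```bash
cat > go.py <<'E'
import sys,numpy as np
from scipy.spatial.transform import Rotation as R
# from x y z yaw(cmd) to x y z yaw -> tool delta
a=list(map(float,sys.argv[1:9]));p0=a[:3];y0=a[3];p1=a[4:7];y1=a[7]
R0=R.from_euler('xyz',[np.pi,0,y0]);print(R0.inv().apply(np.array(p1)-p0).round(1),(R0.inv()*R.from_euler('xyz',[np.pi,0,y1])).as_rotvec().round(4))
E
python3 go.py 294.7 607.2 201 -0.452 514 303 110 -1.724
```

```text
[330.1 177.9  91. ] [ 0.    -0.     1.272]
```

>>> jog_arm --deltas '[{"dx": 33, "dy": 17.8, "dz": 9, "rz": 0.12}, {"dx": 66, "dy": 35.6, "dz": 18, "rz": 0.24}, {"dx": 99, "dy": 53.4, "dz": 27, "rz": 0.36}, {"dx": 132, "dy": 71.2, "dz": 36, "rz": 0.48}, {"dx": 165, "dy": 89, "dz": 45, "rz": 0.6}, {"dx": 198, "dy": 107, "dz": 54, "rz": 0.72}, {"dx": 231, "dy": 125, "dz": 63, "rz": 0.84}, {"dx": 264, "dy": 142, "dz": 72, "rz": 0.96}, {"dx": 297, "dy": 160, "dz": 82, "rz": 1.08}, {"dx": 330.1, "dy": 177.9, "dz": 91, "rz": 1.2}, {"dx": 330.1, "dy": 177.9, "dz": 91, "rz": 1.272}, {"dx": 330.1, "dy": 177.9, "dz": 91, "rz": 1.272}]' --jaw 60

```text
schema error: expected keys dx, dy, dz, rx, ry, rz
```

>>> jog_arm --deltas '[{"dx": 0}, {"dx": 0}]'

```text
schema error: expected keys dx, dy, dz, rx, ry, rz
```

Run:
```python
from h import *
d=cam('top');crop(d,190,215,310,305,6,'g1t.png')
d=cam('side');crop(d,260,105,380,205,6,'g1s.png')
o=robot.get_obs();print(o['eef_pos'],o['tool_rot'],o['qpos'].round(2))
```

```text
[294.66952669 607.22937912 201.04968525] [ 3.14154678e+00  6.31669819e-05 -4.51834869e-01] [ 1.41  0.36  0.01 -0.   -1.22 -0.29]
```

View pics/g1t.png

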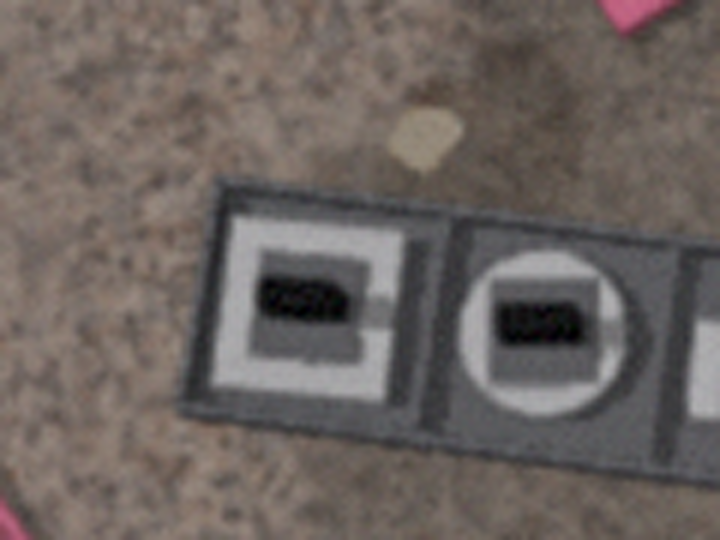

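View pics/g1s.png

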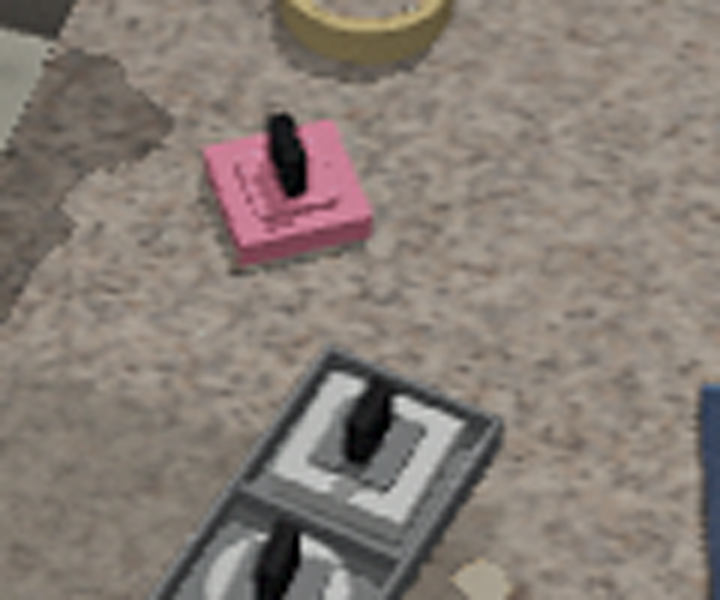

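The call was refused because every row needs all six keys, so the arm hasn't moved. I'll send it again with full rows.

>>> jog_arm --deltas '[{"dx": 33, "dy": 17.8, "dz": 9, "rx": 0, "ry": 0, "rz": 0.12}, {"dx": 66, "dy": 35.6, "dz": 18, "rx": 0, "ry": 0, "rz": 0.24}, {"dx": 99, "dy": 53.4, "dz": 27, "rx": 0, "ry": 0, "rz": 0.36}, {"dx": 132, "dy": 71.2, "dz": 36, "rx": 0, "ry": 0, "rz": 0.48}, {"dx": 165, "dy": 89, "dz": 45, "rx": 0, "ry": 0, "rz": 0.6}, {"dx": 198, "dy": 107, "dz": 54, "rx": 0, "ry": 0, "rz": 0.72}, {"dx": 231, "dy": 125, "dz": 63, "rx": 0, "ry": 0, "rz": 0.84}, {"dx": 264, "dy": 142, "dz": 72, "rx": 0, "ry": 0, "rz": 0.96}, {"dx": 297, "dy": 160, "dz": 82, "rx": 0, "ry": 0, "rz": 1.08}, {"dx": 330.1, "dy": 177.9, "dz": 91, "rx": 0, "ry": 0, "rz": 1.2}, {"dx": 330.1, "dy": 177.9, "dz": 91, "rx": 0, "ry": 0, "rz": 1.272}, {"dx": 330.1, "dy": 177.9, "dz": 91, "rx": 0, "ry": 0, "rz": 1.272}]' --jaw 60

```text
time: 1.5
eef_pos: [514.8, 300.9, 109.4]
tool_rot: [3.141, -0.001, -1.731]
wrist_force: [0.8, 1.4, 1.6]
gripper_width: 60.0
```

Run:
```python
from h import *
d=cam('top');crop(d,190,215,310,305,6,'g2t.png')
d=cam('side');crop(d,260,105,380,205,6,'g2s.png')
o=robot.get_obs();print(o['time'],o['eef_pos'],o['tool_rot'],o['qpos'].round(2),o['gripper_width'])
```

```text
1.6 [514.24343349 303.23936717 110.29725037] [-3.14127242e+00  3.75213140e-04 -1.72151214e+00] [ 0.86  0.3  -0.29  0.   -0.98 -1.01] 59.70077481561299
```

View pics/g2t.png

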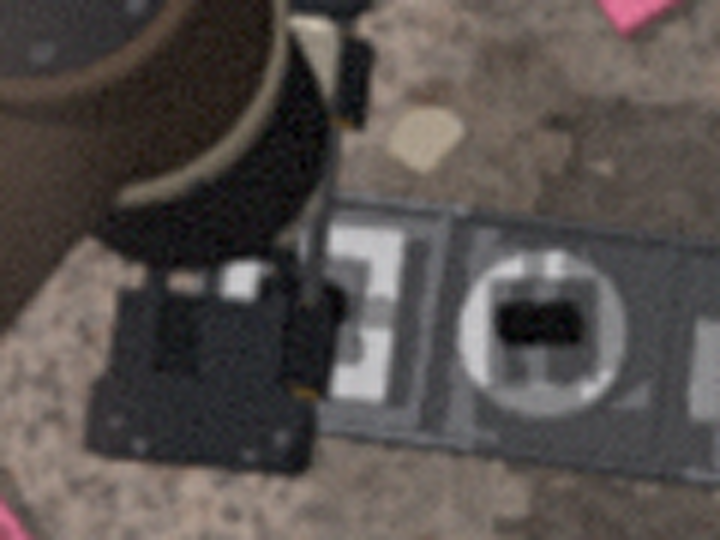

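View pics/g2s.png

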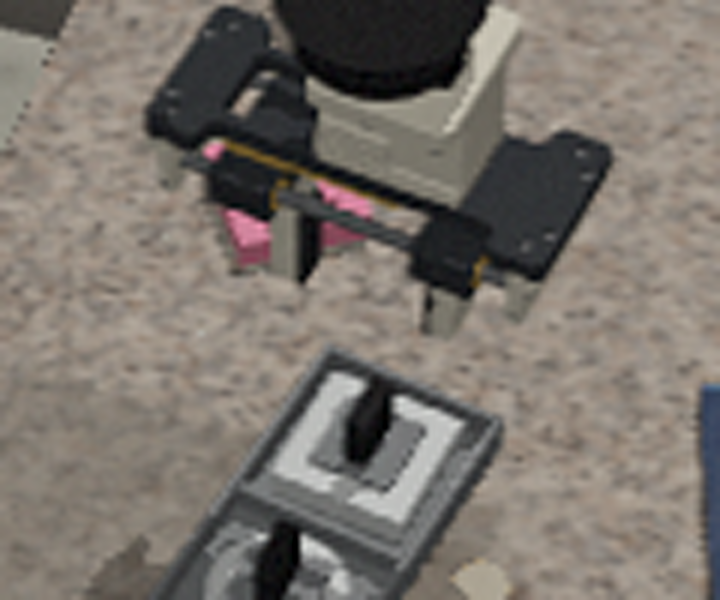

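Both fingers straddle the handle line in the side view: the left pad is near (292,270), the right near (440,320), and the handle is lower at (368,420). I'll descend partway and check.

>>> jog_arm --deltas '[{"dx": 0, "dy": 0, "dz": 15, "rx": 0, "ry": 0, "rz": 0}, {"dx": 0, "dy": 0, "dz": 30, "rx": 0, "ry": 0, "rz": 0}, {"dx": 0, "dy": 0, "dz": 45, "rx": 0, "ry": 0, "rz": 0}, {"dx": 0, "dy": 0, "dz": 60, "rx": 0, "ry": 0, "rz": 0}, {"dx": 0, "dy": 0, "dz": 60, "rx": 0, "ry": 0, "rz": 0}]'

```text
time: 2.02
eef_pos: [512.0, 303.3, 47.7]
tool_rot: [3.139, -0.003, -1.72]
wrist_force: [0.0, -0.1, 0.1]
gripper_width: 59.8
```

Run:
```python
from h import *
d=cam('side');crop(d,260,125,360,205,8,'g3s.png')
o=robot.get_obs();print(o['time'],o['eef_pos'],o['wrist_force'])
```

```text
2.0667 [512.8017442  303.65423454  49.24857573] [ 0.26089573 -0.06371353  0.53750433]
```

View pics/g3s.png

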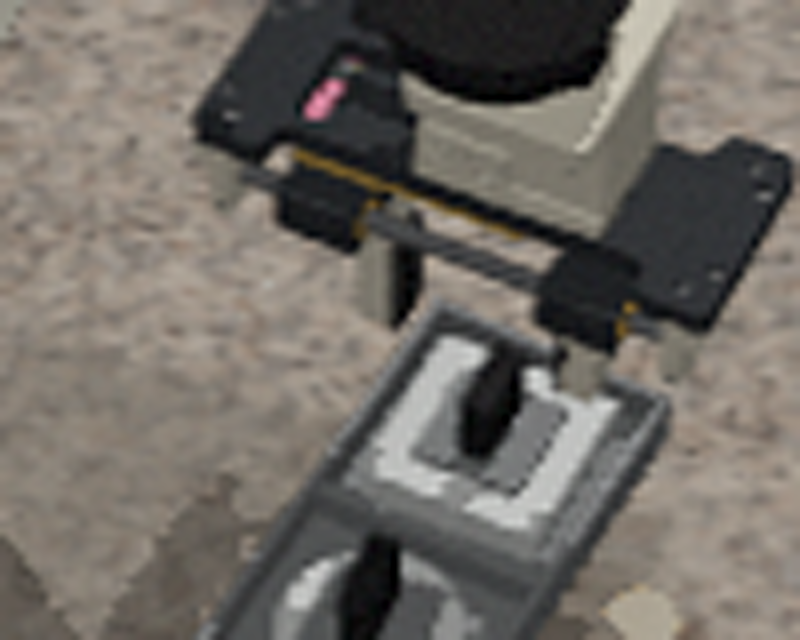

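Run:
```python
from h import *
S=cal('side')
for P in ([514,303,50],[514,303,55],[514,303,25],[513.5,303.5,25]): print(((proj(S,[P])-[260,125]+.5)*8).round())
```

```text
[[495. 384.]]
[[495. 375.]]
[[494. 427.]]
[[493. 425.]]
```

Run:
```python
from h import *
S=cal('side')
im=cv2.imread('pics/g3s.png')
c=np.array([513.5,303.5]);yw=-1.722
tx=np.array([np.cos(yw),np.sin(yw)]);ty=np.array([np.sin(yw),-np.cos(yw)])
for s in(-1,1):
  for z in(50,70):
    q=[np.r_[c+ty*s*a+tx*b,z] for a,b in((30,-9.5),(30,9.5),(42,9.5),(42,-9.5))]
    uv=((proj(S,q)-[260,125]+.5)*8).astype(int);print(uv.tolist())
    cv2.polylines(im,[uv.reshape(-1,1,2)],True,(0,0,255) if z==50 else (0,255,0),1)
cv2.imwrite('pics/g3o.png',im)
```

```text
[[580, 393], [557, 430], [588, 442], [610, 405]]
[[582, 358], [559, 395], [590, 407], [613, 370]]
[[431, 334], [407, 371], [378, 359], [401, 323]]
[[431, 299], [408, 336], [378, 324], [401, 287]]
```

View pics/g3o.png

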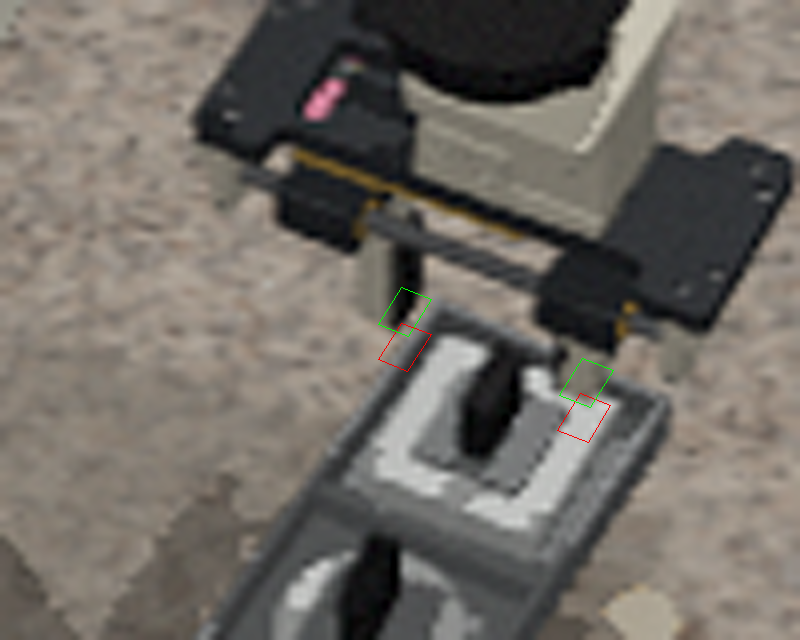

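Run:
```python
from h import *
c=np.array([513.5,303.5]);yw=-1.722
tx=np.array([np.cos(yw),np.sin(yw)]);ty=np.array([np.sin(yw),-np.cos(yw)])
for n,x0,y0,f in(('top',200,215,'g4t.png'),('side',260,125,'g4s.png')):
  S=cam(n);im=cv2.resize(S['image'][y0:y0+75,x0:x0+100],None,fx=8,fy=8,interpolation=cv2.INTER_CUBIC)
  for s in(-1,1):
   for z,col in((50,(0,0,255)),(70,(0,255,0))):
    q=[np.r_[c+ty*s*a+tx*b,z] for a,b in((30,-9.5),(30,9.5),(42,9.5),(42,-9.5))]
    uv=((proj(S,q)-[x0,y0]+.5)*8).astype(int)
    cv2.polylines(im,[uv.reshape(-1,1,2)],True,col,1)
  cv2.imwrite('pics/'+f,im)
```

```text
(no output)
```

View pics/g4t.png

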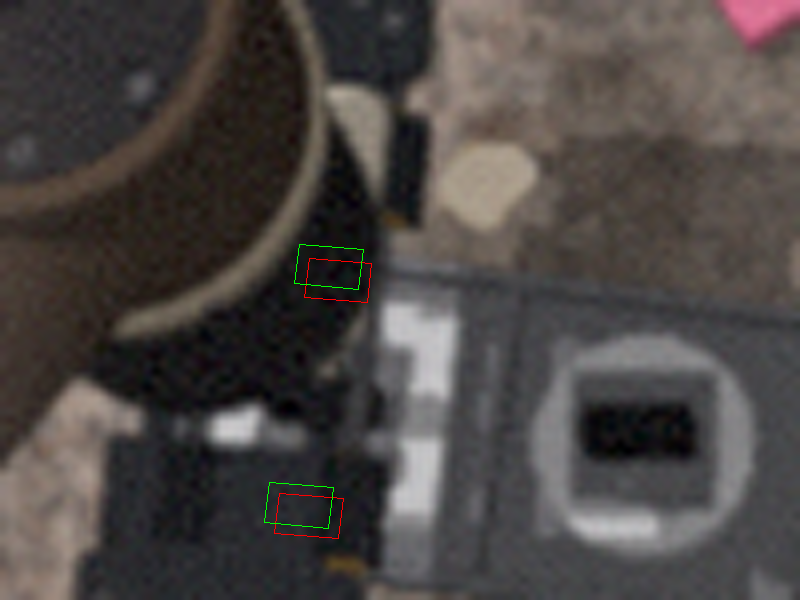

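View pics/g4s.png

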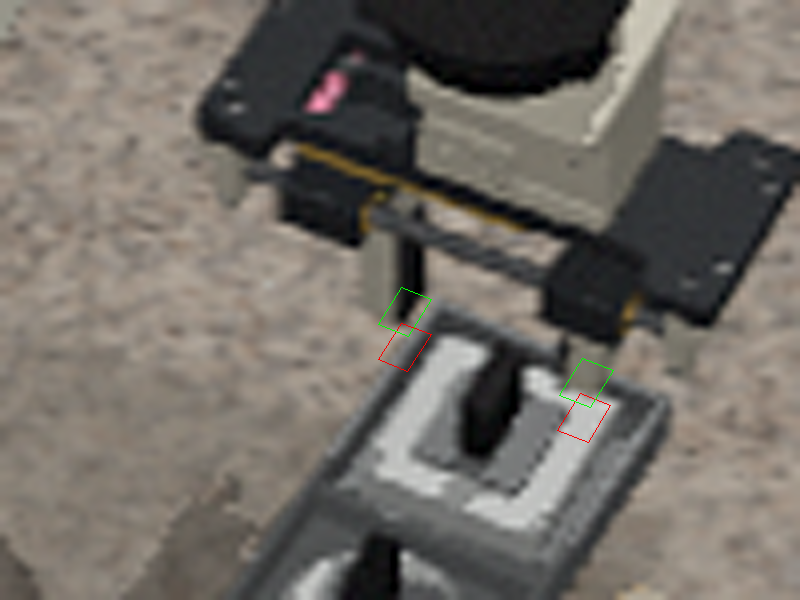

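Run:
```python
from h import *
c=np.array([513.5,303.5]);yw=-1.722
tx=np.array([np.cos(yw),np.sin(yw)]);ty=np.array([np.sin(yw),-np.cos(yw)])
for n,x0,y0,x1,y1,f in(('top',150,180,290,320,'g5t.png'),('side',250,85,390,205,'g5s.png')):
  S=cam(n);im=cv2.resize(S['image'][y0:y1,x0:x1],None,fx=5,fy=5,interpolation=cv2.INTER_CUBIC)
  for z,col in((116,(0,0,255)),(136,(0,255,0))):
    q=[np.r_[c+ty*a+tx*b,z] for a,b in((96.5,-39),(96.5,39),(-96.5,39),(-96.5,-39))]
    uv=((proj(S,q)-[x0,y0]+.5)*5).astype(int)
    cv2.polylines(im,[uv.reshape(-1,1,2)],True,col,1)
  q=[[*c,50],[*c,150]];uv=((proj(S,q)-[x0,y0]+.5)*5).astype(int);cv2.polylines(im,[uv.reshape(-1,1,2)],True,(255,255,0),1)
  cv2.imwrite('pics/'+f,im)
```

```text
(no output)
```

View pics/g5t.png

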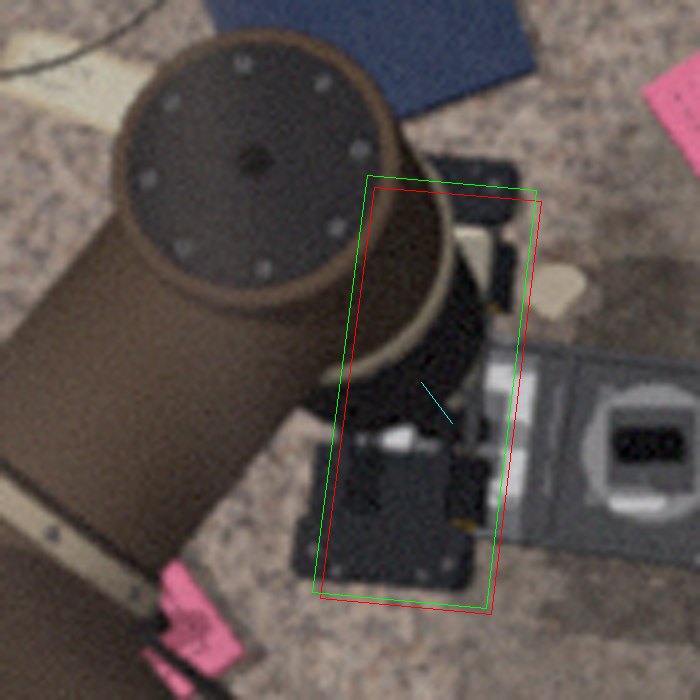

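View pics/g5s.png

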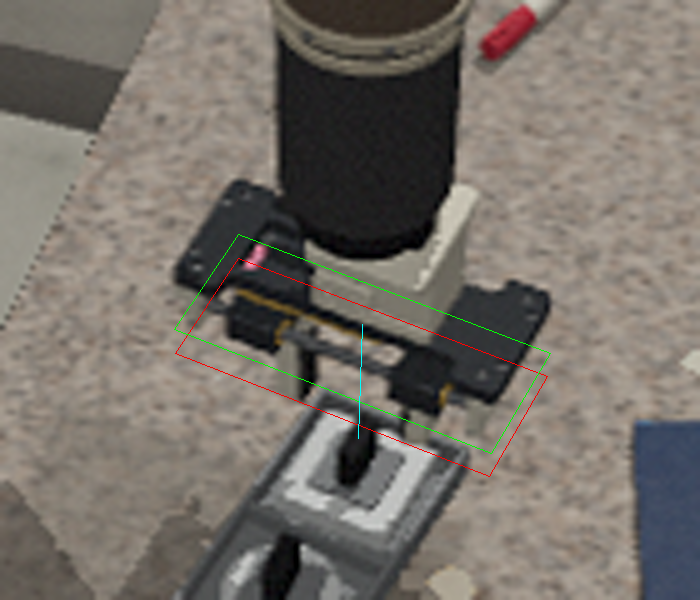

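The gripper lines up laterally in both views, but the drawn fingertips look about 20 mm higher than the reported TCP. I'll go down carefully and watch both the force and the picture.

>>> jog_arm --deltas '[{"dx": 0, "dy": 0, "dz": 7, "rx": 0, "ry": 0, "rz": 0}, {"dx": 0, "dy": 0, "dz": 14, "rx": 0, "ry": 0, "rz": 0}, {"dx": 0, "dy": 0, "dz": 20, "rx": 0, "ry": 0, "rz": 0}, {"dx": 0, "dy": 0, "dz": 20, "rx": 0, "ry": 0, "rz": 0}]'

```text
time: 2.6
eef_pos: [513.2, 302.2, 28.4]
tool_rot: [3.14, -0.002, -1.724]
wrist_force: [0.4, -1.1, -0.3]
gripper_width: 59.9
```

Run:
```python
from h import *
d=cam('side');crop(d,260,125,360,200,8,'g6s.png')
o=robot.get_obs();print(o['time'],o['eef_pos'],o['wrist_force'])
```

```text
2.65 [513.48232882 302.42921501  28.99401926] [ 0.30293164 -0.45500496 -0.14426141]
```

View pics/g6s.png

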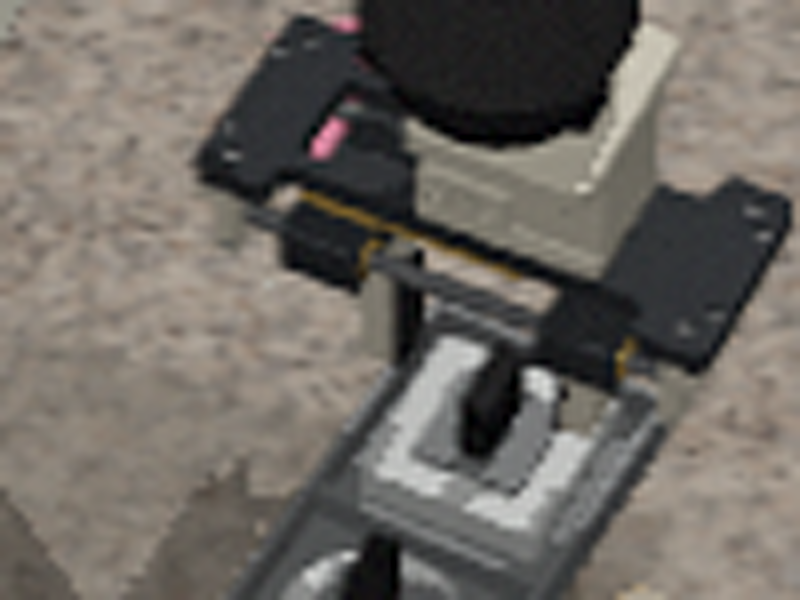

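>>> jog_arm --deltas '[{"dx": 0, "dy": 0, "dz": 3, "rx": 0, "ry": 0, "rz": 0}, {"dx": 0, "dy": 0, "dz": 6, "rx": 0, "ry": 0, "rz": 0}, {"dx": 0, "dy": 0, "dz": 8, "rx": 0, "ry": 0, "rz": 0}, {"dx": 0, "dy": 0, "dz": 9, "rx": 0, "ry": 0, "rz": 0}, {"dx": 0, "dy": 0, "dz": 9, "rx": 0, "ry": 0, "rz": 0}]'

```text
time: 3.07
eef_pos: [513.9, 303.0, 20.8]
tool_rot: [3.141, -0.0, -1.724]
wrist_force: [-0.6, 0.6, 0.8]
gripper_width: 60.1
```

Run:
```python
from h import *
d=cam('side');crop(d,260,125,360,200,8,'g7s.png')
d=cam('top');crop(d,200,215,300,290,8,'g7t.png')
for i in range(3):
  o=robot.get_obs();print(o['time'],o['eef_pos'],o['wrist_force'])
```

```text
3.1667 [514.07384594 303.11408797  21.10945257] [ 0.15399922  0.45551821 -0.6767327 ]
3.1667 [514.07384594 303.11408797  21.10945257] [ 0.15399922  0.45551821 -0.6767327 ]
3.1667 [514.07384594 303.11408797  21.10945257] [ 0.15399922  0.45551821 -0.6767327 ]
```

View pics/g7s.png

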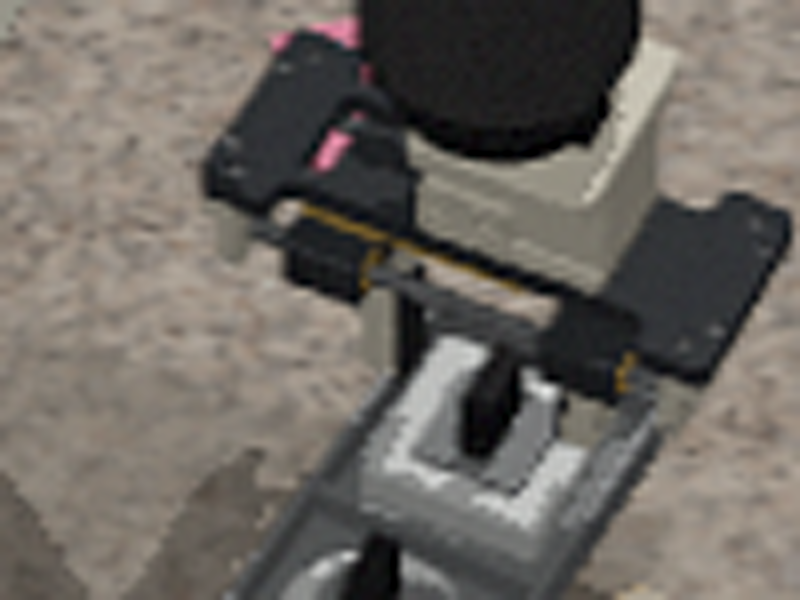

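>>> jog_arm --deltas '[{"dx": 0, "dy": 0, "dz": 1, "rx": 0, "ry": 0, "rz": 0}, {"dx": 0, "dy": 0, "dz": 2, "rx": 0, "ry": 0, "rz": 0}, {"dx": 0, "dy": 0, "dz": 2, "rx": 0, "ry": 0, "rz": 0}]'

```text
time: 3.42
eef_pos: [513.9, 303.0, 18.9]
tool_rot: [3.141, -0.0, -1.724]
wrist_force: [1.3, 0.1, -0.8]
gripper_width: 59.7
```

>>> jog_arm --deltas '[{"dx": 0, "dy": 0, "dz": 1, "rx": 0, "ry": 0, "rz": 0}, {"dx": 0, "dy": 0, "dz": 2, "rx": 0, "ry": 0, "rz": 0}, {"dx": 0, "dy": 0, "dz": 2, "rx": 0, "ry": 0, "rz": 0}]'

```text
time: 3.67
eef_pos: [513.9, 303.0, 16.9]
tool_rot: [3.141, -0.0, -1.724]
wrist_force: [1.1, 0.2, 0.3]
gripper_width: 60.1
```

No contact even with the reported TCP 4 mm below the plate top, which confirms the reported height is off. I'll feel my way down in small steps.

>>> jog_arm --deltas '[{"dx": 0, "dy": 0, "dz": 2, "rx": 0, "ry": 0, "rz": 0}, {"dx": 0, "dy": 0, "dz": 4, "rx": 0, "ry": 0, "rz": 0}, {"dx": 0, "dy": 0, "dz": 4, "rx": 0, "ry": 0, "rz": 0}]'

```text
time: 3.92
eef_pos: [513.8, 302.9, 12.5]
tool_rot: [3.141, -0.001, -1.724]
wrist_force: [0.7, -0.2, -0.3]
gripper_width: 60.5
```

>>> jog_arm --deltas '[{"dx": 0, "dy": 0, "dz": 2, "rx": 0, "ry": 0, "rz": 0}, {"dx": 0, "dy": 0, "dz": 4, "rx": 0, "ry": 0, "rz": 0}, {"dx": 0, "dy": 0, "dz": 4, "rx": 0, "ry": 0, "rz": 0}]'

```text
time: 4.17
eef_pos: [513.8, 302.9, 8.6]
tool_rot: [3.141, -0.001, -1.724]
wrist_force: [-0.5, -0.7, 0.9]
gripper_width: 60.2
```

Run:
```python
from h import *
d=cam('side','full8s.png');crop(d,260,125,360,200,8,'g8s.png')
d=cam('top','full8t.png');crop(d,200,215,300,290,8,'g8t.png')
o=robot.get_obs();print(o['time'],o['eef_pos'],o['wrist_force'])
```

```text
4.2667 [513.95272245 303.00487823   8.9112199 ] [ 0.15087581 -0.75707955  0.75586704]
```

View pics/g8s.png

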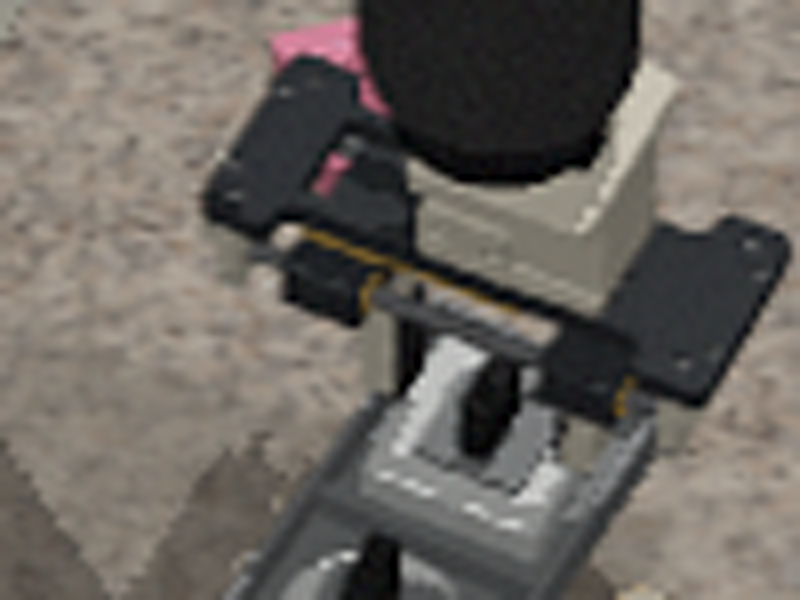

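View pics/g8t.png

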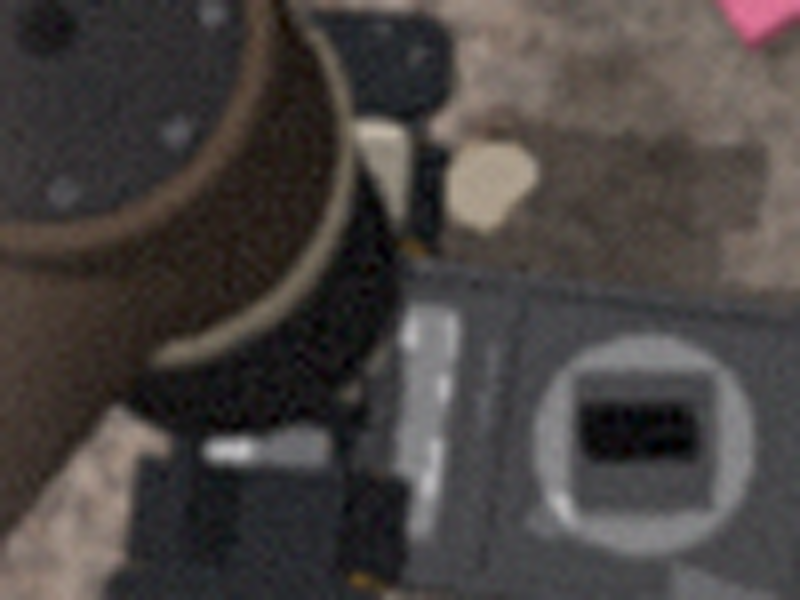

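With the reported z at 8.6, the tips appear 25–28 mm above the worktop, so the true tip is about 19 mm higher than reported. I'll raise 2 mm for clearance over the pad and close.

>>> jog_arm --deltas '[{"dx": 0, "dy": 0, "dz": -2, "rx": 0, "ry": 0, "rz": 0}, {"dx": 0, "dy": 0, "dz": -2, "rx": 0, "ry": 0, "rz": 0}, {"dx": 0, "dy": 0, "dz": -2, "rx": 0, "ry": 0, "rz": 0}, {"dx": 0, "dy": 0, "dz": -2, "rx": 0, "ry": 0, "rz": 0}, {"dx": 0, "dy": 0, "dz": -2, "rx": 0, "ry": 0, "rz": 0}, {"dx": 0, "dy": 0, "dz": -2, "rx": 0, "ry": 0, "rz": 0}, {"dx": 0, "dy": 0, "dz": -2, "rx": 0, "ry": 0, "rz": 0}, {"dx": 0, "dy": 0, "dz": -2, "rx": 0, "ry": 0, "rz": 0}]' --jaw 0 --grip_force 35

```text
time: 4.93
eef_pos: [514.0, 303.0, 11.0]
tool_rot: [-3.142, -0.0, -1.724]
wrist_force: [-0.3, 0.0, 0.0]
gripper_width: 13.6
```

Run:
```python
from h import *
d=cam('side');crop(d,260,125,360,200,8,'g9s.png')
o=robot.get_obs();print(o['time'],o['eef_pos'],o['wrist_force'],o['gripper_width'])
```

```text
4.9833 [513.99815932 303.0731458   11.04598573] [-0.13951676  0.15723533 -0.09673049] 13.648287130645244
```

View pics/g9s.png

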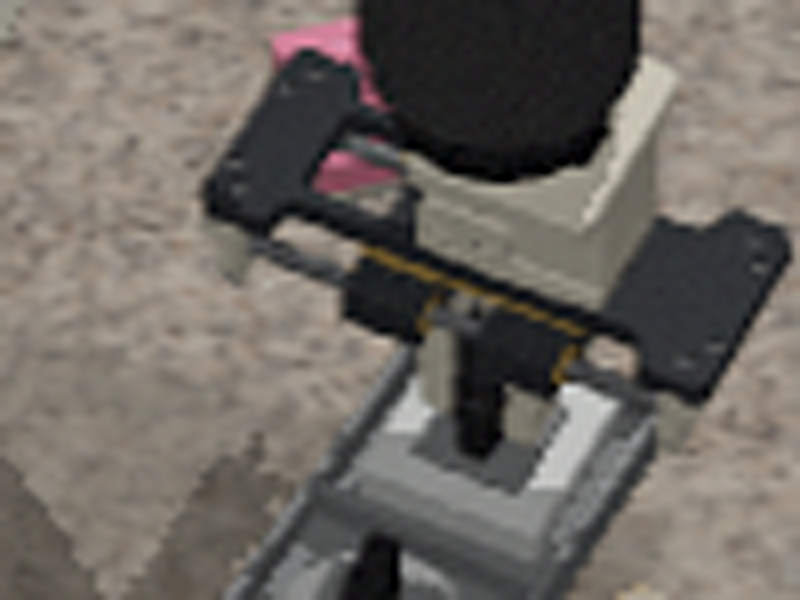

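The fingers have closed on the handle at a width of 13.6 mm. Lifting.

>>> jog_arm --deltas '[{"dx": 0, "dy": 0, "dz": -5, "rx": 0, "ry": 0, "rz": 0}, {"dx": 0, "dy": 0, "dz": -15, "rx": 0, "ry": 0, "rz": 0}, {"dx": 0, "dy": 0, "dz": -30, "rx": 0, "ry": 0, "rz": 0}, {"dx": 0, "dy": 0, "dz": -50, "rx": 0, "ry": 0, "rz": 0}, {"dx": 0, "dy": 0, "dz": -70, "rx": 0, "ry": 0, "rz": 0}, {"dx": 0, "dy": 0, "dz": -85, "rx": 0, "ry": 0, "rz": 0}, {"dx": 0, "dy": 0, "dz": -90, "rx": 0, "ry": 0, "rz": 0}, {"dx": 0, "dy": 0, "dz": -90, "rx": 0, "ry": 0, "rz": 0}, {"dx": 0, "dy": 0, "dz": -90, "rx": 0, "ry": 0, "rz": 0}, {"dx": 0, "dy": 0, "dz": -90, "rx": 0, "ry": 0, "rz": 0}]'

```text
time: 5.82
eef_pos: [513.3, 302.5, 100.0]
tool_rot: [3.14, -0.001, -1.724]
wrist_force: [-0.1, 0.3, -0.8]
gripper_width: 13.6
```

```bash
python3 - <<'E'
from h import *
d=cam('side');crop(d,260,85,360,200,6,'g10s.png')
o=robot.get_obs();print(o['time'],o['eef_pos'],o['wrist_force'],o['moment'],o['gripper_width'])
E
python3 go.py 514 303 101 -1.724 550.5 -186.5 101 -1.186
```

```text
5.8667 [513.36652405 302.4825301   99.87096339] [-0.9587083   0.33358093 -2.53932182] [ 0.08967237 -0.03795713 -0.00803467] 13.618157507526698
[ 478.2 -110.8   -0. ] [-0.     0.    -0.538]
```

View pics/g10s.png

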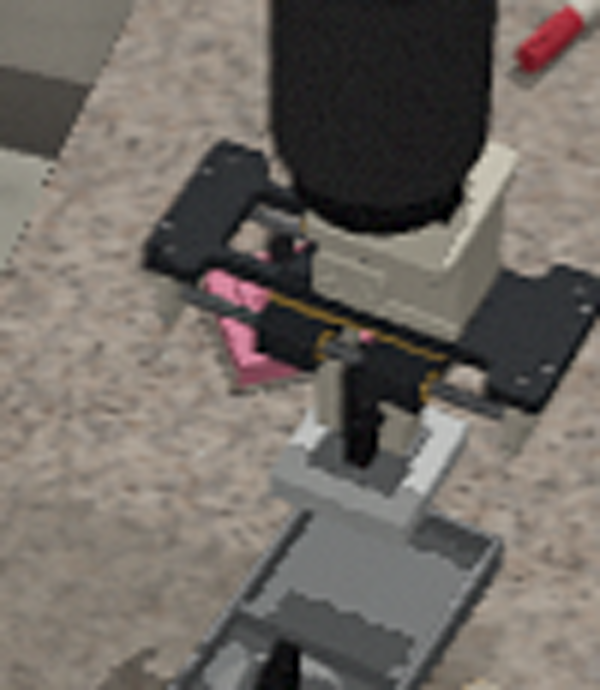

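The cover is lifted level and clear of the tray. Next, over to the jig.

>>> jog_arm --deltas '[{"dx": 10, "dy": -2.3, "dz": 0, "rx": 0, "ry": 0, "rz": 0}, {"dx": 30, "dy": -7, "dz": 0, "rx": 0, "ry": 0, "rz": -0.03}, {"dx": 60, "dy": -14, "dz": 0, "rx": 0, "ry": 0, "rz": -0.06}, {"dx": 90, "dy": -21, "dz": 0, "rx": 0, "ry": 0, "rz": -0.1}, {"dx": 120, "dy": -28, "dz": 0, "rx": 0, "ry": 0, "rz": -0.15}, {"dx": 150, "dy": -35, "dz": 0, "rx": 0, "ry": 0, "rz": -0.2}, {"dx": 180, "dy": -42, "dz": 0, "rx": 0, "ry": 0, "rz": -0.25}, {"dx": 210, "dy": -49, "dz": 0, "rx": 0, "ry": 0, "rz": -0.3}, {"dx": 240, "dy": -56, "dz": 0, "rx": 0, "ry": 0, "rz": -0.35}, {"dx": 270, "dy": -63, "dz": 0, "rx": 0, "ry": 0, "rz": -0.4}, {"dx": 290, "dy": -67, "dz": 0, "rx": 0, "ry": 0, "rz": -0.45}, {"dx": 300, "dy": -70, "dz": 0, "rx": 0, "ry": 0, "rz": -0.5}]'

```text
time: 6.87
eef_pos: [536.3, -7.1, 100.3]
tool_rot: [3.14, 0.0, -1.223]
wrist_force: [0.1, -0.4, -1.4]
gripper_width: 13.6
```

>>> jog_arm --deltas '[{"dx": 0, "dy": 0, "dz": 0, "rx": 0, "ry": 0, "rz": 0}]'

```text
time: 6.95
eef_pos: [536.6, -6.7, 100.3]
tool_rot: [3.14, -0.0, -1.224]
wrist_force: [0.1, 0.2, -1.7]
gripper_width: 13.7
```

```bash
python3 - <<'E'
from h import *
from scipy.spatial.transform import Rotation as R
p=np.array([514,303,101])+R.from_euler('xyz',[np.pi,0,-1.724]).apply([300,-70,0]);print(p, robot.get_obs()['eef_pos'],robot.get_obs()['tool_rot'])
E
python3 - <<'E'
E
python3 go.py 536.9 -4.1 101 -1.224 550.5 -186.5 101 -1.186
```

```text
[537.39858988  -4.16853028 101.        ] [536.63880799  -6.70662924 100.25908484] [ 3.13974230e+00 -8.08049427e-05 -1.22389506e+00]
[176.2  49.2   0. ] [ 0.     0.    -0.038]
```

>>> jog_arm --deltas '[{"dx": 10, "dy": 2.8, "dz": 0, "rx": 0, "ry": 0, "rz": 0}, {"dx": 35, "dy": 9.7, "dz": 0, "rx": 0, "ry": 0, "rz": 0}, {"dx": 65, "dy": 18, "dz": 0, "rx": 0, "ry": 0, "rz": -0.02}, {"dx": 95, "dy": 26.3, "dz": 0, "rx": 0, "ry": 0, "rz": -0.03}, {"dx": 125, "dy": 34.6, "dz": 0, "rx": 0, "ry": 0, "rz": -0.038}, {"dx": 150, "dy": 41.6, "dz": 0, "rx": 0, "ry": 0, "rz": -0.038}, {"dx": 168, "dy": 46.5, "dz": 0, "rx": 0, "ry": 0, "rz": -0.038}, {"dx": 173.6, "dy": 48.1, "dz": 0, "rx": 0, "ry": 0, "rz": -0.038}, {"dx": 173.6, "dy": 48.1, "dz": 0, "rx": 0, "ry": 0, "rz": -0.038}, {"dx": 173.6, "dy": 48.1, "dz": 0, "rx": 0, "ry": 0, "rz": -0.038}, {"dx": 173.6, "dy": 48.1, "dz": 0, "rx": 0, "ry": 0, "rz": -0.038}]'

```text
time: 7.87
eef_pos: [551.2, -182.8, 100.9]
tool_rot: [3.141, 0.0, -1.185]
wrist_force: [0.3, 0.3, -1.3]
gripper_width: 13.7
```

Run:
```python
from h import *
d=cam('side');crop(d,220,245,340,365,6,'j1s.png')
d=cam('top');crop(d,380,170,500,280,6,'j1t.png')
o=robot.get_obs();print(o['time'],o['eef_pos'],o['tool_rot'],o['wrist_force'],o['gripper_width'])
```

```text
7.9667 [ 551.3489314  -182.60920364  101.11060395] [-3.14151411e+00  7.74015459e-05 -1.18456259e+00] [-0.36741702 -0.16422978 -1.80075413] 13.521436321841254
```

View pics/j1s.png

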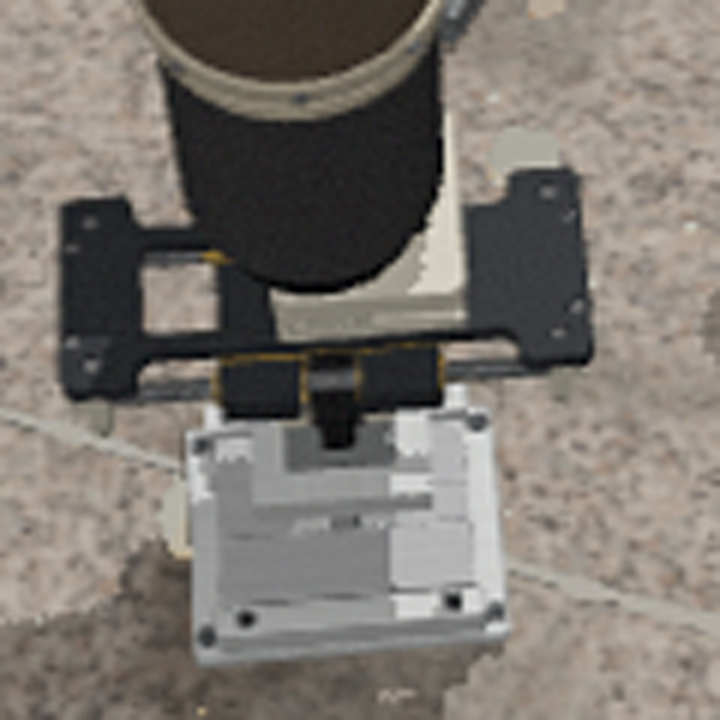

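View pics/j1t.png

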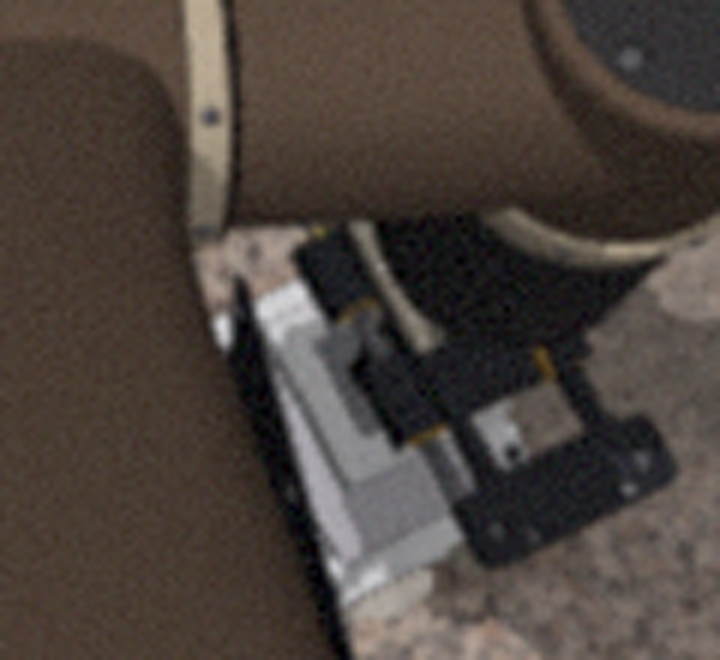

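>>> jog_arm --deltas '[{"dx": 1.6, "dy": 1.1, "dz": 10, "rx": 0, "ry": 0, "rz": 0}, {"dx": 3.2, "dy": 2.2, "dz": 25, "rx": 0, "ry": 0, "rz": 0}, {"dx": 3.2, "dy": 2.2, "dz": 40, "rx": 0, "ry": 0, "rz": 0}, {"dx": 3.2, "dy": 2.2, "dz": 48, "rx": 0, "ry": 0, "rz": 0}, {"dx": 3.2, "dy": 2.2, "dz": 48, "rx": 0, "ry": 0, "rz": 0}, {"dx": 3.2, "dy": 2.2, "dz": 48, "rx": 0, "ry": 0, "rz": 0}]'

```text
time: 8.47
eef_pos: [550.2, -187.3, 52.6]
tool_rot: [3.14, 0.0, -1.185]
wrist_force: [1.1, -0.6, -1.7]
gripper_width: 13.4
```

Run:
```python
from h import *
d=cam('side');crop(d,225,275,325,375,7,'j2s.png')
d=cam('top');crop(d,390,190,490,290,7,'j2t.png')
o=robot.get_obs();print(o['time'],o['eef_pos'],o['tool_rot'],o['wrist_force'],o['gripper_width'])
```

```text
8.5667 [ 551.06754988 -187.44817728   53.71312271] [-3.14079537e+00 -6.40148573e-04 -1.18532448e+00] [ 0.72155962 -0.25876145 -1.22222902] 13.647672996636324
```

View pics/j2s.png

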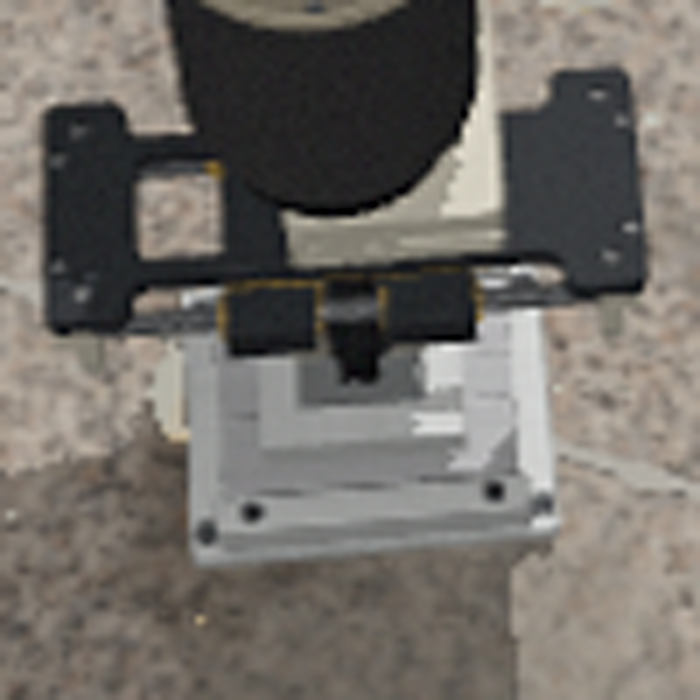

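View pics/j2t.png

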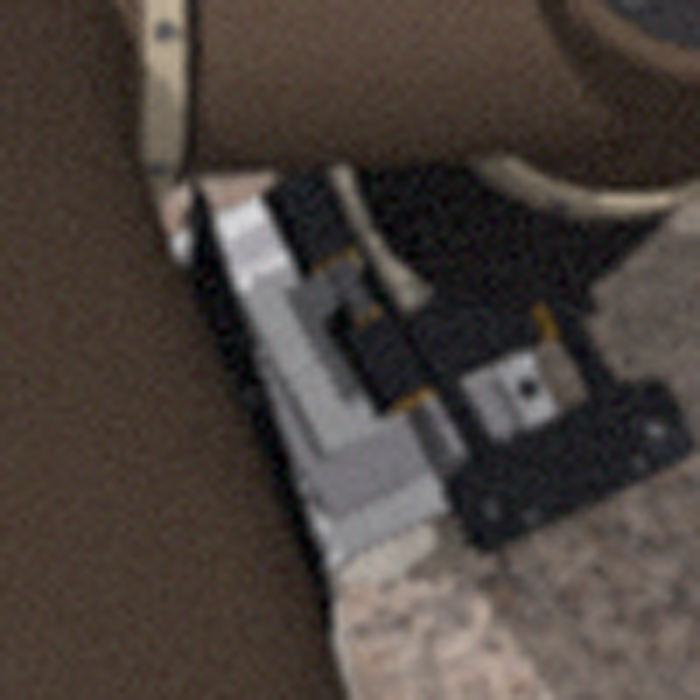

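```bash
cat > ovc.py <<'E'
from fit import *
import sys
x,y,a,zu=map(float,sys.argv[1:5])
def box(hx,hy,z0,z1):
    return [[sx*hx,sy*hy,z] for z in(z0,z1) for sx,sy in((1,1),(1,-1),(-1,-1),(-1,1))]
for n,x0,y0,x1,y1,s in(('top',400,195,480,275,10),('side',250,310,310,355,13)):
    d=cam(n);im=cv2.resize(d['image'][y0:y1,x0:x1],None,fx=s,fy=s,interpolation=cv2.INTER_CUBIC)
    raw=im.copy()
    for B,c in((box(35,35,zu,zu+16),(0,0,255)),(box(22,22,zu+16,zu+20),(0,255,0)),(box(7,17,zu+20,zu+50),(255,255,0))):
        uv=((proj(d,pts([x,y,a],B))-[x0,y0]+.5)*s-.5).round().astype(int)
        for q in (uv[:4],uv[4:]): cv2.polylines(im,[q.reshape(-1,1,2)],True,c,1)
    im=np.hstack([im]) 
    cv2.imwrite('pics/%s_%s.png'%(sys.argv[5],n),im[:600] if n=='side' else im[100:700]);cv2.imwrite('pics/%s_%s_raw.png'%(sys.argv[5],n),raw[:600] if n=='side' else raw[100:700])
E
python3 ovc.py 551 -187 0.385 48 c1
```

```text
(no output)
```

View pics/c1_side.png

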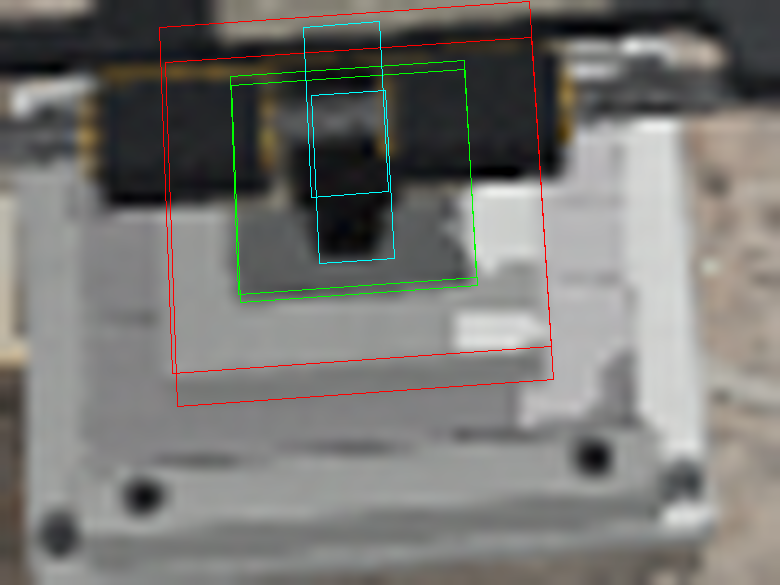

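View pics/c1_side_raw.png

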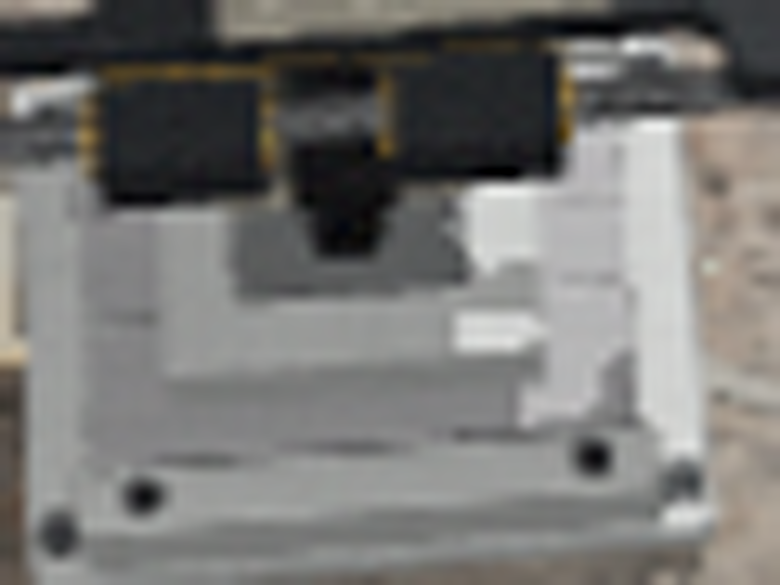

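View pics/c1_top.png

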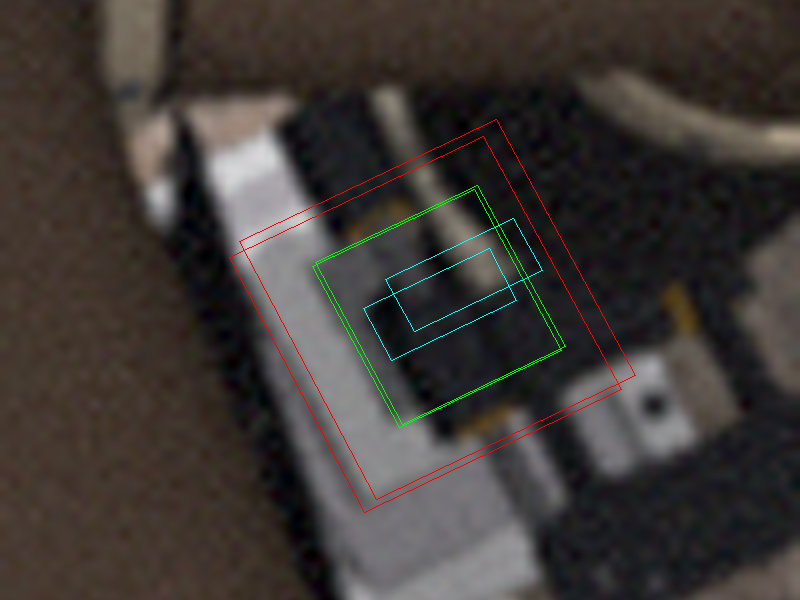

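The side overlay puts the cover within about 1 mm of the pin in jig x and y, and square with the fences. I'll go down gently with small offset corrections.

>>> jog_arm --deltas '[{"dx": -0.8, "dy": -0.6, "dz": 3, "rx": 0, "ry": 0, "rz": 0}, {"dx": -0.8, "dy": -0.6, "dz": 6, "rx": 0, "ry": 0, "rz": 0}, {"dx": -0.8, "dy": -0.6, "dz": 8, "rx": 0, "ry": 0, "rz": 0}, {"dx": -0.8, "dy": -0.6, "dz": 8, "rx": 0, "ry": 0, "rz": 0}, {"dx": -0.8, "dy": -0.6, "dz": 8, "rx": 0, "ry": 0, "rz": 0}]'

```text
time: 9.08
eef_pos: [550.5, -186.5, 44.8]
tool_rot: [3.141, 0.0, -1.186]
wrist_force: [-0.6, 0.8, -1.2]
gripper_width: 13.8
```

>>> jog_arm --deltas '[{"dx": 0, "dy": 0, "dz": 1, "rx": 0, "ry": 0, "rz": 0}, {"dx": 0, "dy": 0, "dz": 2, "rx": 0, "ry": 0, "rz": 0}, {"dx": 0, "dy": 0, "dz": 2, "rx": 0, "ry": 0, "rz": 0}]'

```text
time: 9.33
eef_pos: [550.6, -186.5, 42.9]
tool_rot: [3.141, 0.0, -1.186]
wrist_force: [0.5, 0.1, -2.0]
gripper_width: 13.4
```

>>> jog_arm --deltas '[{"dx": 0, "dy": 0, "dz": 1, "rx": 0, "ry": 0, "rz": 0}, {"dx": 0, "dy": 0, "dz": 1.5, "rx": 0, "ry": 0, "rz": 0}, {"dx": 0, "dy": 0, "dz": 1.5, "rx": 0, "ry": 0, "rz": 0}]'

```text
time: 9.58
eef_pos: [550.6, -186.5, 41.4]
tool_rot: [3.141, 0.0, -1.186]
wrist_force: [-0.3, -0.1, -1.3]
gripper_width: 14.0
```

The handle centre should be near 70.4 mm, below the 73 mm it would have when riding on the pin, and there's no contact force. So the hole appears to be over the tip. I'll continue down.

>>> jog_arm --deltas '[{"dx": 0, "dy": 0, "dz": 1, "rx": 0, "ry": 0, "rz": 0}, {"dx": 0, "dy": 0, "dz": 2, "rx": 0, "ry": 0, "rz": 0}, {"dx": 0, "dy": 0, "dz": 2, "rx": 0, "ry": 0, "rz": 0}]'

```text
time: 9.83
eef_pos: [550.5, -186.5, 39.3]
tool_rot: [3.141, 0.0, -1.186]
wrist_force: [-0.6, 0.2, -1.2]
gripper_width: 13.5
```

>>> jog_arm --deltas '[{"dx": 0, "dy": 0, "dz": 1, "rx": 0, "ry": 0, "rz": 0}, {"dx": 0, "dy": 0, "dz": 2, "rx": 0, "ry": 0, "rz": 0}, {"dx": 0, "dy": 0, "dz": 2, "rx": 0, "ry": 0, "rz": 0}]'

```text
time: 10.08
eef_pos: [550.5, -186.5, 37.3]
tool_rot: [3.141, 0.0, -1.186]
wrist_force: [-0.5, 0.5, -1.0]
gripper_width: 13.7
```

>>> jog_arm --deltas '[{"dx": 0, "dy": 0, "dz": 1, "rx": 0, "ry": 0, "rz": 0}, {"dx": 0, "dy": 0, "dz": 2, "rx": 0, "ry": 0, "rz": 0}, {"dx": 0, "dy": 0, "dz": 2, "rx": 0, "ry": 0, "rz": 0}, {"dx": 0, "dy": 0, "dz": 2, "rx": 0, "ry": 0, "rz": 0}]'

```text
time: 10.42
eef_pos: [550.8, -186.5, 35.8]
tool_rot: [-3.141, -0.0, -1.186]
wrist_force: [-0.3, 1.4, 2.3]
gripper_width: 13.5
```

The bed makes contact at reported z ≈ 36, which puts the handle near 65 mm, so the cover is fully dropped over the pin. I'll check the picture and press.

```bash
python3 ovc.py 550.5 -186.7 0.385 30 c2; python3 -c "
from h import *
o=robot.get_obs();print(o['time'],o['eef_pos'],o['wrist_force'])"
```

```text
10.5167 [ 550.78537689 -186.53313128   35.83634589] [-1.04083802  1.79788739  2.00308426]
```

View pics/c2_side.png

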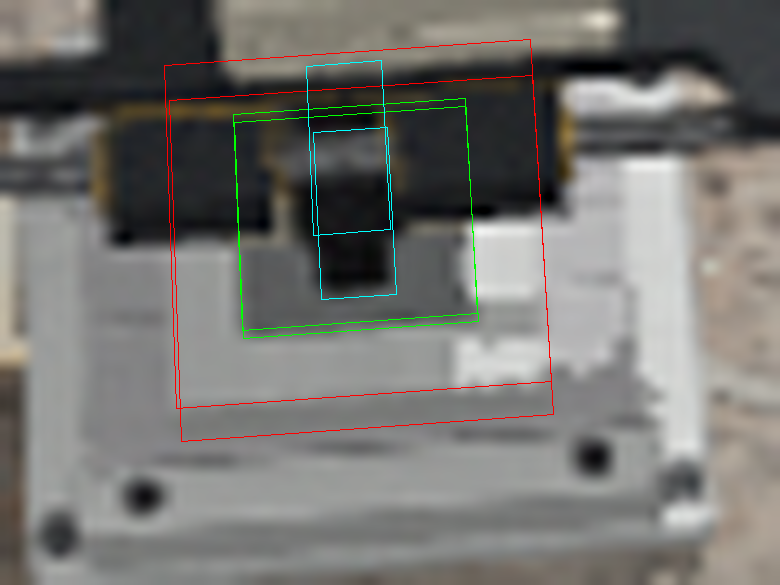

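>>> jog_arm --deltas '[{"dx": 0, "dy": 0, "dz": 0.5, "rx": 0, "ry": 0, "rz": 0}, {"dx": 0, "dy": 0, "dz": 1, "rx": 0, "ry": 0, "rz": 0}, {"dx": 0, "dy": 0, "dz": 1.5, "rx": 0, "ry": 0, "rz": 0}, {"dx": 0, "dy": 0, "dz": 2, "rx": 0, "ry": 0, "rz": 0}, {"dx": 0, "dy": 0, "dz": 2, "rx": 0, "ry": 0, "rz": 0}, {"dx": 0, "dy": 0, "dz": 2, "rx": 0, "ry": 0, "rz": 0}]' --grip_force 50

```text
time: 11.02
eef_pos: [550.8, -186.5, 33.7]
tool_rot: [-3.141, -0.0, -1.186]
wrist_force: [-1.5, 0.7, 4.8]
gripper_width: 13.3
```

The overlay of a cover lying on the bed (underside at 30 mm) matches the picture. I'll press on.

>>> jog_arm --deltas '[{"dx": 0, "dy": 0, "dz": 0.5, "rx": 0, "ry": 0, "rz": 0}, {"dx": 0, "dy": 0, "dz": 1, "rx": 0, "ry": 0, "rz": 0}, {"dx": 0, "dy": 0, "dz": 1.5, "rx": 0, "ry": 0, "rz": 0}, {"dx": 0, "dy": 0, "dz": 2, "rx": 0, "ry": 0, "rz": 0}, {"dx": 0, "dy": 0, "dz": 2, "rx": 0, "ry": 0, "rz": 0}, {"dx": 0, "dy": 0, "dz": 2, "rx": 0, "ry": 0, "rz": 0}]'

```text
time: 11.52
eef_pos: [550.8, -186.6, 31.9]
tool_rot: [-3.141, -0.0, -1.186]
wrist_force: [-2.8, 2.0, 7.9]
gripper_width: 13.8
```

>>> jog_arm --deltas '[{"dx": 0, "dy": 0, "dz": 0.5, "rx": 0, "ry": 0, "rz": 0}, {"dx": 0, "dy": 0, "dz": 1, "rx": 0, "ry": 0, "rz": 0}, {"dx": 0, "dy": 0, "dz": 1.5, "rx": 0, "ry": 0, "rz": 0}, {"dx": 0, "dy": 0, "dz": 1.5, "rx": 0, "ry": 0, "rz": 0}, {"dx": 0, "dy": 0, "dz": 1.5, "rx": 0, "ry": 0, "rz": 0}]'

```text
time: 11.93
eef_pos: [550.8, -186.6, 30.6]
tool_rot: [-3.141, -0.0, -1.186]
wrist_force: [-2.5, 2.5, 9.4]
gripper_width: 13.3
```

>>> jog_arm --deltas '[{"dx": 0, "dy": 0, "dz": 0.5, "rx": 0, "ry": 0, "rz": 0}, {"dx": 0, "dy": 0, "dz": 1, "rx": 0, "ry": 0, "rz": 0}, {"dx": 0, "dy": 0, "dz": 1, "rx": 0, "ry": 0, "rz": 0}, {"dx": 0, "dy": 0, "dz": 1, "rx": 0, "ry": 0, "rz": 0}, {"dx": 0, "dy": 0, "dz": 1, "rx": 0, "ry": 0, "rz": 0}]'

```text
time: 12.35
eef_pos: [550.9, -186.6, 30.0]
tool_rot: [-3.141, -0.0, -1.185]
wrist_force: [-4.3, 2.0, 11.9]
gripper_width: 13.6
```

>>> jog_arm --deltas '[{"dx": 0, "dy": 0, "dz": 0.5, "rx": 0, "ry": 0, "rz": 0}, {"dx": 0, "dy": 0, "dz": 1, "rx": 0, "ry": 0, "rz": 0}, {"dx": 0, "dy": 0, "dz": 1, "rx": 0, "ry": 0, "rz": 0}, {"dx": 0, "dy": 0, "dz": 1, "rx": 0, "ry": 0, "rz": 0}, {"dx": 0, "dy": 0, "dz": 1, "rx": 0, "ry": 0, "rz": 0}, {"dx": 0, "dy": 0, "dz": 1, "rx": 0, "ry": 0, "rz": 0}]'

```text
time: 12.85
eef_pos: [550.9, -186.6, 29.9]
tool_rot: [-3.141, -0.001, -1.185]
wrist_force: [-6.8, 5.0, 20.0]
gripper_width: 13.6
```

```bash
python3 ovc.py 550.5 -186.7 0.385 24 c3; python3 -c "
from h import *
d=cam('top','endt.png');d=cam('side','ends.png')
o=robot.get_obs();print(o['time'],o['eef_pos'],o['tool_rot'],o['wrist_force'],o['gripper_width'])"
```

```text
13.05 [ 550.88991791 -186.59998127   29.94570068] [-3.14091099e+00 -7.73303859e-04 -1.18515964e+00] [-7.4849139   3.52942373 21.37563356] 13.604786522785798
```

View pics/c3_side.png

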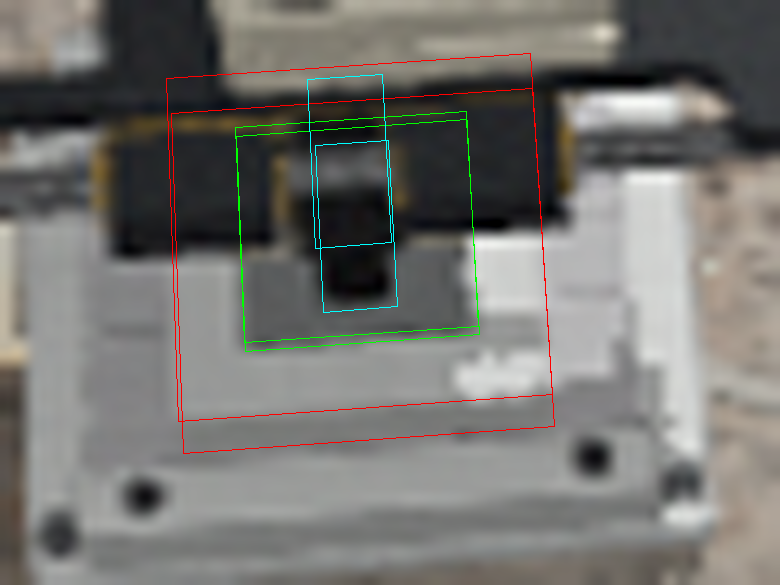

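View pics/ends.png

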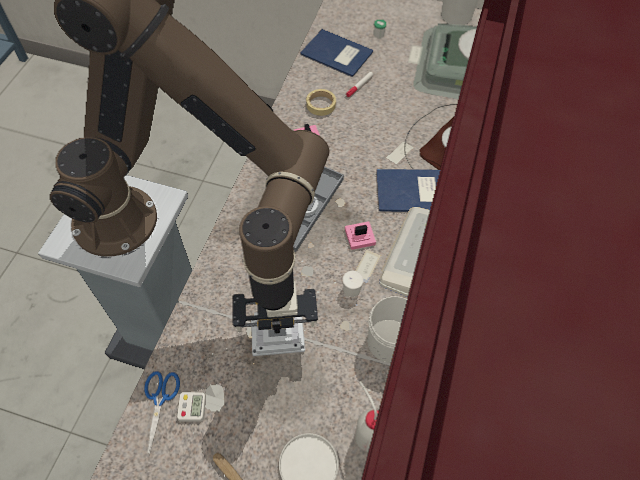

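The stop is reached: z holds at 29.9 while the force rises past 20 N. The overlay of a pressed cover (underside at 24 mm) matches, so I'm handing in.

```bash
python3 -c "
from h import *
robot.sign_off()
o=robot.get_obs();print(o['time'],o['eef_pos'],o['wrist_force'],o['gripper_width'])"
```

```text
the job is handed in; nothing more can be done
the job is handed in; nothing more can be done
```

I gripped the square cover by its handle, lifted it from the tray and brought it over the jig square with the fences. I then lowered it over the pin, pressed it to the bed's stop, and handed in at about 13 s while still gripping and pressing. No verdict was reported.

- **Last checks:** the cover touched the bed at a reported z of about 36. The tool then stopped at about 29.9, roughly 6 mm lower, where the force rose from 13 to 21 N. That puts the handle near 59 mm. The gripper width was 13.6 mm and the tool was level. The side overlay matched the fully pressed pose to about 1 mm.
- **No sliding needed:** the pin could be located in the images, so the hole went straight over its tip and I did not slide the cover along the slot.
- **Disagreement:** in the pictures the fingertips were about 19 mm higher than the reported TCP z. At a reported 17 mm, below the plate top, there was still no contact, which bore this out. I allowed for it when gripping. Measured either way, the grasp point is about 10 mm from the handle's centre.
- **Not re-checked:** I did not measure the other covers, pot and weight at the end. The arm hid part of the tray in the last side view. The carried cover passed well above all of them and I saw no contact.

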